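# Nip a pack of prints in the studio press

## Task

Get the pack of prints into the press: hang the headphones left on top of it over the bar of the tool stand, then slide the pack along the bed under the platen until it is up against the end stop. Then swing the folded crank out until its catch snaps in, and only then wind it clockwise until the platen nips the pack firmly. Leave the crank out, and don't disturb the brush pot, the glue bottle or the tape measure.

Things in the scene. Friction and masses are not known exactly. Their poses are not given: they have to be found in the camera images.
- press: Grey cast bench press, fixed. Origin on the table below its screw; the bed runs along its y, open end +y (to y = 310 mm), top 30 mm high, with 12 mm side lips 160 mm apart and an end stop, face at y = -110 mm. Crosshead along x, 256 x 44 mm, top 159 mm high; below it the platen, 140 mm square, underside 80 mm high when up. On the screw a wheel, radius 56 mm, top 198 mm high.
- pack_center (a point): Centre of the pack of prints: paper between two plywood boards, 150 (x) x 220 (y) x 36 mm, about 0.7 kg, loose on the bed between the lips, its axes along the press's. It starts 160 to 185 mm towards the press's +y from home and slides home when its +y end face is pushed. Home, against the end stop, its centre is below the screw.
- headphones_pad (a point): Centre of the headphones' crown pad. They stand on their cups on the pack. Pad 34 (x) x 66 (y) x 22 mm high, underside 11 mm below this point; grip it across x from above with the fingertips, not much below its underside, where the bar must pass. y runs ear to ear (170 mm over the cups, 100 mm inside), z up. Cups 66 mm along x, bottoms 172 mm below this point. 0.26 kg.
- bar_top (a point): Point on top of the tool stand's bar, 245 mm high, mid-way along. The bar is level, 50 mm wide, 20 mm deep, along this point's x: free end with a rubber cap at x = -64 mm (nearer the robot, 3 mm proud of the bar), post at x = +85 mm. Headphones hang with the pad's underside on the bar, a cup either side (pad centre 11 mm above this point, y axes alike); slide them on over the free end.
- knob_center (a point): Middle of the crank's black upright knob, 28 mm thick, 65 mm tall, spinning freely on the crank arm; 272 mm above the table with the platen up, sinking with the platen. No part of the press is higher than the knob's foot, 33 mm below this point.
- crank_pivot (a point): Top of the crank's pivot on the wheel, 236 mm high with the platen up, 40 mm from the screw axis, on the press's -x side before the wheel is wound. The knob is 65 mm from the pivot axis.
- crank (a joint): Crank's swing about its upright pivot, rad: 0 = folded across the wheel, knob 25 mm past the screw axis; grows counter-clockwise seen from above; 3.14 = fully out, at its stop, knob 105 mm from the screw axis. Takes 1 to 2 N at the knob. Starts at 0 to 0.3. Folded, a parking stop holds the wheel; out but not latched, it folds up again when wound.
- catch (a joint): Spring catch in the wheel, m: 0 = up. The crank's tail presses it down about 6 mm over the second half of the swing (about 2 N at the knob); at about 3.1 rad it springs up behind the tail and holds the crank out.
- wheel (a joint): Wheel and screw, rad: 0 = platen up, at its stop; grows clockwise seen from above, lowering platen, wheel and crank 16 mm a turn. Takes about 5 N at the knob of the swung-out crank and stays where left. The platen meets the pack at about 5.5 rad; then it stiffens sharply, and 8 to 10 N at the knob is a firm nip.
- platen (a joint): Descent of the platen, m: 0 = up; it meets the 36 mm thick pack at about 0.014.
- brush_pot: Bystander: white pot of brushes, 80 mm across, 230 mm tall; origin under its centre.
- glue_bottle: Bystander: white bottle, 56 mm across, 150 mm tall; origin under its centre.
- tape_measure: Bystander: tape measure, 68 x 38 x 62 mm; origin under its centre.
There are look-alikes about, which are no part of the job. There is more than one size of the part that bears headphones_pad; the job needs the larger. Leave any green look-alike of the part that bears bar_top alone.

How it is judged:
By the outcome, as a careful person would: the job done as asked, in the order asked, and still so for the second after the job is handed in, with the robot touching nothing.
It also fails if it takes over 72 s, if anything falls off the work surface, if the arm or the gripper's body presses on something with over 40 N, if the wrist force passes 120 N, or if a joint passes its speed limit or range.

## Robot

A 6-joint arm with a two-finger parallel gripper is mounted at the origin on the work surface. World frame = base frame: x ahead of the robot, y to its left, z up, the work surface at z = 0. Lengths are in m, angles in rad, forces in N, time in s.
With the tool pointing down it reaches from about 0.25 to 0.725 m from the base axis. Payload 4 kg.
Tool frame: the origin (TCP) lies at the very end of the fingers, on their centre line; the grasp point (between the pads) lies 19 mm behind it (bot.pinch_z is the distance from the TCP to the grasp point, in m); z points along the fingers, x is the direction in which the jaws open and shut, and the axes are right-handed (so a half turn about z gives the same grasp; the last joint's range is limited). The gripper opens to 85 mm and grips with 20 to 120 N. Pads are 22 mm wide; open, the fingers measure 114 mm over their backs; the gripper's body (76 mm by 85 mm) begins 54 mm behind the grasp point. The pads swing forward as they close: fully open they stand 13 mm farther back than shut.
Start: joints at [-1.188, 0.241, 0.005, 1.335, 0, 1.571], TCP at [0.187, -0.464, 0.231] pointing down, gripper open.
Joint ranges: [-2.72, 2.72], [-1.05, 1.87], [-1.09, 1.28], [-1.99, 2.15], [-1.42, 1.44], [-3.14, 3.14]. Speed limits (rad/s): [2.79, 2.79, 3.14, 3.14, 3.14, 3.14].

## Interface

Orientations are given as a unit quaternion [x, y, z, w].
In Python, from workcell import bot gives the robot as it stands. The module is installed in compiled form; this text tells all that it offers.
- The arm moves only by the shell command python3 -m inch 'ROWS'. ROWS is JSON, a list of rows, each a list of 7 numbers: the shift along the tool's x, y, z scaled (see below), then the turn, a rotation vector about the tool's x, y, z scaled (see below), then the gripper command: -1 is fully open, 1 is shut, values between are in proportion. In form: [[x, y, z, wx, wy, wz, gripper], ...]. A call has exactly 8 rows; each row shifts and turns the commanded pose from where the row before left it, along the tool's axes as they then stand; what a row does not reach is not made up. The controller multiplies each number of a shift by 2.5 cm and each number of a turn by 180 degrees. A row lasts 1/10 s, in which the tool goes at most 50 mm and 8.59 degrees, less where a joint would pass 70% of its speed; a pose out of reach is approached as far as the arm can. A call with a number of a shift or a turn outside -1 to 1 is refused whole. A call with a gripper value outside its range is refused whole. The fingers move at their own pace and stop on an object; the grip force is fixed at half the most. Time passes only in rows, so rows that do not move let the fingers close, or fill a call up. It gives the time, the measured TCP pose, the force and the opening at its end, in the units of the state.
- bot.get_obs(): the state, without advancing time (a new reading comes with each control period).
- bot.camera(name): name is "side" or "top" or "wrist"; returns (picture, depth): 480x640x3 uint8, blue, green, red; 480x640 float32, m along the optical axis (not along the pixel's ray), 0 where there is no reading.
- bot.get_calibration(name): a dict with "vfov" (degrees; the focal length in pixels is half the picture's height over the tangent of half this angle, whatever the lens; pixels are square), "cx", "cy" (the principal point, pixels), "R" (3x3) and "t" (3): a world point X has camera coordinates R X + t. Camera axes: x right, y down, z forward; pixel columns grow to the right and rows downward; lengths in m; the calibration is good to about 2 mm. A picture is of the moment at which its call begins: read the wrist's pose just before it. get_calibration takes no time and is no camera call; for the wrist camera it gives the pose at the moment of the call.
- bot.job_done(): hands the job in, once; it reports no verdict.
The state is a dict: "clock": time; "joint_pos": joint angles; "joint_vel": joint speeds; "tau": joint torques, N m; "eef_pos": TCP position; "tool_rot": TCP orientation; "ft_force": force on the tool from outside, world axes, zero at the start; "ft_torque": the same for the moment, N m; "grip_width": finger opening in m.
Only numpy, scipy, OpenCV 4.12 (cv2) and the standard library are available. Lean on these libraries where they do the work, as an engineer would, in place of code of your own. Each camera call takes 0.05 s, during which the arm holds its last target.

## Working session

There is one attempt and no reset: what is moved stays moved. The work goes in short steps, Python scripts to look and compute and a shell command to move; the robot and the scene stay as the last step left them, time stands still between calls to the robot, and variables do not carry over. Pictures are saved under pics/ and viewed, and the job is handed in when it is done.

```bash
ls; mkdir -p pics
cat > h.py <<'E'
import numpy as np, cv2
from workcell import bot
def shot(name,fn):
    cal=bot.get_calibration(name); im,d=bot.camera(name)
    cv2.imwrite(f'pics/{fn}.png',im); np.savez(f'pics/{fn}.npz',d=d,R=cal['R'],t=cal['t'],cx=cal['cx'],cy=cal['cy'],f=240/np.tan(np.radians(cal['vfov'])/2),im=im)
    return im,d,cal
def load(fn): return np.load(f'pics/{fn}.npz')
def world(z,u,v,depth=None):
    d=z['d'][v,u] if depth is None else depth
    c=np.array([(u-z['cx'])/z['f']*d,(v-z['cy'])/z['f']*d,d])
    return z['R'].T@(c-z['t'])
def proj(z,X):
    c=z['R']@np.array(X)+z['t']; return c[0]/c[2]*z['f']+z['cx'],c[1]/c[2]*z['f']+z['cy']
def cloud(z):
    v,u=np.mgrid[0:480,0:640]; d=z['d']
    c=np.stack([(u-z['cx'])/z['f']*d,(v-z['cy'])/z['f']*d,d],-1)
    P=(c-z['t'])@z['R']; P[d==0]=np.nan; return P
E
python3 - <<'E'
from h import *
print(bot.get_obs(), bot.pinch_z)
for n in ['top','side','wrist']:
    im,d,c=shot(n,n+'0'); print(n,c)
E
```

```text
pics
{'clock': 0.0, 'joint_pos': array([-1.18799744e+00,  2.41399068e-01,  3.74048193e-03,  1.33519734e+00,
        1.77128331e-05,  1.57079971e+00]), 'joint_vel': array([ 0.00173664, -0.0011404 ,  0.00013775,  0.00160535,  0.00078228,
        0.00185264]), 'tau': array([-2.80726144e-04, -3.72315252e+01,  2.52409333e+01,  1.68497767e-02,
        8.54601058e-05,  4.60941408e-06]), 'eef_pos': array([ 0.18653131, -0.46323125,  0.2304261 ]), 'tool_rot': array([ 8.28707918e-01, -5.59680378e-01, -8.48447012e-04, -5.83694260e-04]), 'ft_force': array([0.30563824, 0.0079136 , 0.53600835]), 'ft_torque': array([-0.0632806 ,  0.02789347, -0.01450184]), 'grip_width': 0.08531039545343644} 0.0187
top {'vfov': 55.929695887763465, 'cx': 315.2062920583058, 'cy': 236.02136012482976, 'R': array([[-0.02758863, -0.99961698,  0.00218068],
       [-0.99766715,  0.02739841, -0.06252669],
       [ 0.062443  , -0.00390061, -0.99804091]]), 't': array([0.1478694 , 0.60752129, 1.60303441])}
side {'vfov': 42.19714356670639, 'cx': 325.1755344162831, 'cy': 232.1559880086238, 'R': array([[ 0.91127566, -0.41172114, -0.00789836],
       [-0.23180021, -0.49700919, -0.83621201],
       [ 0.3403606 ,  0.76385049, -0.54834942]]), 't': array([-0.47159849,  0.35678993,  1.83788339])}
wrist {'vfov': 70.42635785397344, 'cx': 321.95624477950395, 'cy': 243.8696696943077, 'R': array([[ 0.3732304 , -0.92773758, -0.00143203],
       [-0.89084712, -0.35881941,  0.27863961],
       [-0.25901828, -0.10272106, -0.96039467]]), 't': array([-0.49956095, -0.03602947,  0.37811545])}
```

View pics/top0.png

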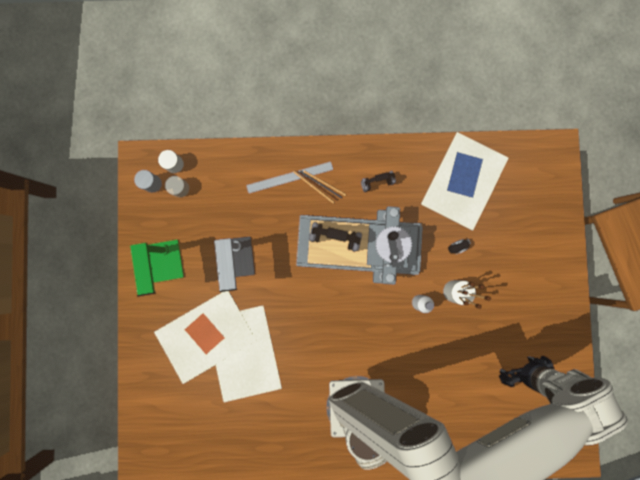

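View pics/side0.png

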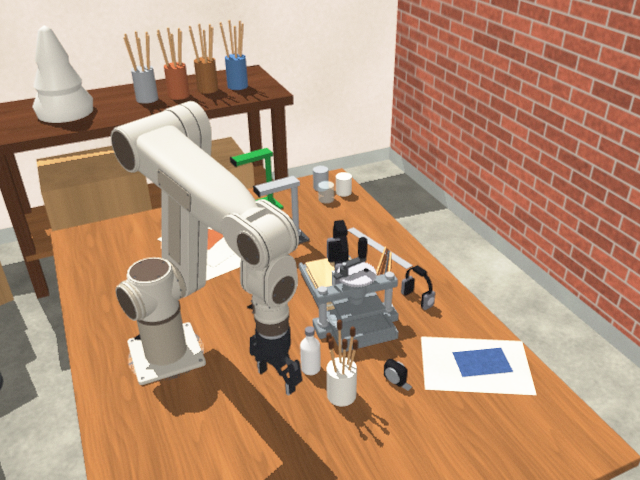

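View pics/wrist0.png

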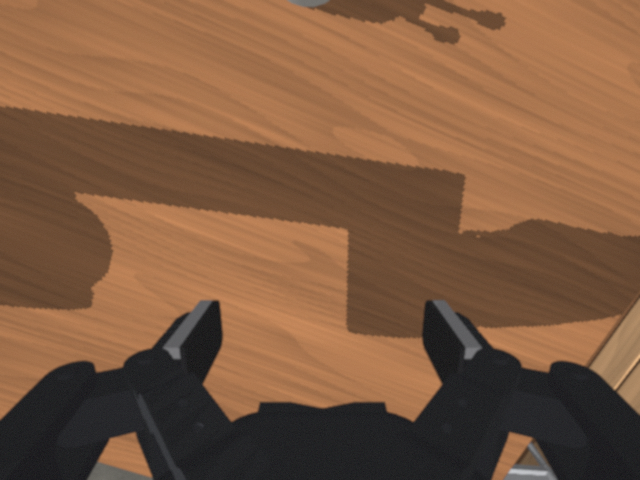

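The top view shows the press at about (360,243) with headphones on the pack at (335,237). Other headphones sit on the table at (380,181). There is a grey stand at (228,263) and a green one at (145,268), which is a look-alike to leave alone. Next I'll enlarge this area to check.

Run:
```python
from h import *
z=load('top0'); im=z['im']
cv2.imwrite('pics/c1.png',cv2.resize(im[155:315,200:400+80],None,fx=2.85,fy=2.85,interpolation=cv2.INTER_CUBIC))
z=load('side0'); im=z['im']
cv2.imwrite('pics/c2.png',cv2.resize(im[150:410,220:460],None,fx=2.3,fy=2.3,interpolation=cv2.INTER_CUBIC))
```

```text
(no output)
```

View pics/c1.png

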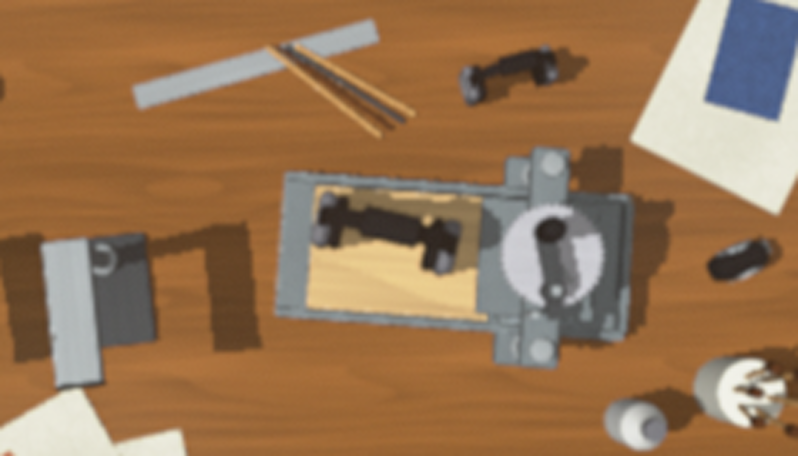

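View pics/c2.png

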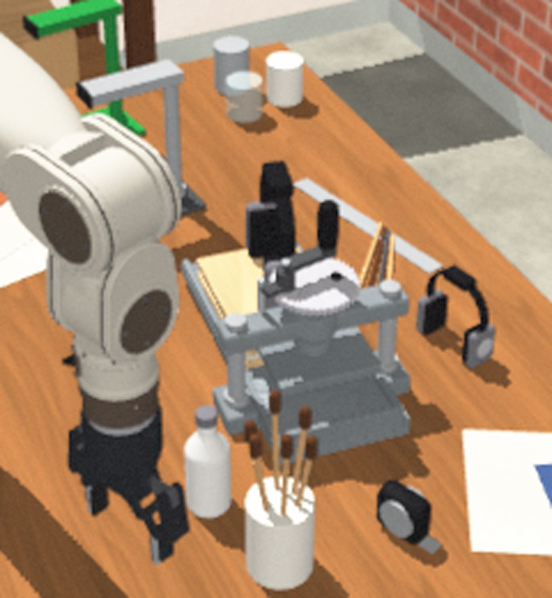

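Candidates for the headphones are the larger pair standing on the pack (crop 385,225) and the smaller pair on the table (510,70). The first fits. For the stand, grey (75,310) is the one and green is to be left alone. Next I'll measure from the depth.

Run:
```python
from h import *
z=load('top0'); P=cloud(z); im=z['im'].astype(int)
def seg(u0,u1,v0,v1,z0,z1,name,dark=None):
    Q=P[v0:v1,u0:u1].reshape(-1,3); C=im[v0:v1,u0:u1].reshape(-1,3).sum(1)
    m=(Q[:,2]>z0)&(Q[:,2]<z1)
    if dark is not None: m&=(C<dark)
    Q=Q[m]
    if len(Q)<5: print(name,len(Q));return
    r=cv2.minAreaRect(Q[:,:2].astype(np.float32)*1000)
    print(name,len(Q),'mean',Q.mean(0).round(4),'zmed',np.median(Q[:,2]).round(4),'rect',np.round(r[0],1),np.round(r[1],1),round(r[2],2))
    return Q
seg(205,262,225,300,.235,.27,'bar')
seg(205,262,225,300,.252,.27,'cap?')
seg(300,372,205,265,.20,.30,'headph top')
seg(300,372,205,265,.215,.30,'headph top2')
seg(300,372,205,265,.225,.30,'headph top3')
seg(300,372,205,265,.055,.075,'pack')
seg(290,430,200,290,.035,.05,'lips')
seg(290,430,200,290,.02,.036,'bed')
seg(370,430,200,290,.15,.165,'crosshead')
seg(370,430,200,290,.19,.205,'wheel')
seg(370,430,200,290,.22,.25,'arm')
seg(370,430,200,290,.25,.32,'knob')
seg(350,410,160,200,.02,.32,'small hp')
seg(405,440,280,320,.02,.32,'glue')
seg(440,510,270,310,.05,.12,'pot')
seg(440,480,230,260,.02,.12,'tape')
seg(440,480,230,260,.04,.12,'tape')
```

```text
bar 866 mean [0.5145 0.4105 0.2453] zmed 0.2452 rect [514.9 411.4] [161.   52.2] 5.25
cap? 8 mean [0.505  0.4059 0.2534] zmed 0.2531 rect [511.3 405.2] [152.7  42.8] 2.72
headph top 411 mean [0.5999 0.0661 0.2384] zmed 0.2459 rect [600.2  65.9] [149.9  33.9] 75.38
headph top2 371 mean [0.5999 0.0658 0.2417] zmed 0.2466 rect [599.6  63.7] [132.   33.9] 75.38
headph top3 333 mean [0.5999 0.0659 0.244 ] zmed 0.2471 rect [600.2  65.9] [115.1  33.9] 75.38
pack 1738 mean [0.5711 0.0507 0.0663] zmed 0.0662 rect [580.3  51.9] [205.1 149.5] 84.6
lips 776 mean [ 0.5751 -0.0234  0.0412] zmed 0.041 rect [578.4 -23.5] [427.9 246.6] 83.85
bed 1180 mean [ 0.5741 -0.0043  0.03  ] zmed 0.0302 rect [575.4 -18.5] [424.4 261.7] 84.47
crosshead 436 mean [ 0.5655 -0.1156  0.1562] zmed 0.1557 rect [ 566.  -116.9] [ 44.7 254.7] 84.16
wheel 732 mean [ 0.5662 -0.1174  0.1983] zmed 0.1984 rect [ 563.6 -115.7] [114.4 120.4] 41.54
arm 159 mean [ 0.5472 -0.109   0.2352] zmed 0.2361 rect [ 553.8 -108.7] [81.2 23.3] 9.25
knob 87 mean [ 0.5889 -0.0996  0.2937] zmed 0.3009 rect [ 589.6 -101.2] [24.3 25.8] 87.12
small hp 316 mean [ 0.7955 -0.0939  0.0856] zmed 0.0948 rect [798.8 -99.8] [ 43.2 117.9] 13.97
glue 285 mean [ 0.3669 -0.2268  0.1007] zmed 0.1023 rect [ 364.9 -232.4] [48.8 55.1] 67.41
pot 420 mean [ 0.4027 -0.3525  0.0991] zmed 0.1045 rect [ 399.5 -360. ] [79.3 75.4] 40.27
tape 220 mean [ 0.5577 -0.3716  0.0559] zmed 0.0584 rect [ 557.4 -374.4] [38.5 68.7] 22.71
tape 198 mean [ 0.5579 -0.3735  0.0586] zmed 0.0592 rect [ 557.9 -375.3] [38.  65.9] 18.94
```

Findings: 
- **Press:** screw axis at about (0.566,-0.117), yaw about -5.5°. 
- **Headphone pad:** about (0.600,0.066,0.238), yaw about -14.6°. 
- **Bar:** axis 5.25°, bar_top about (0.498,0.410).

I'll write a row calculator and then move above the headphones.

```bash
cat > plan.py <<'E'
import sys
from h import *
from scipy.spatial.transform import Rotation as Ro
# prints the tool-axis, unit-scaled rows from measured pose to target (x y z yaw_deg), n rows
def plan(x,y,z,yaw,n,start=None):
    o=bot.get_obs(); p=o['eef_pos'].copy(); R=Ro.from_quat(o['tool_rot'])
    if start is not None: p=np.array(start[:3]); 
    a=np.radians(yaw); T=Ro.from_matrix(np.array([[np.cos(a),np.sin(a),0],[np.sin(a),-np.cos(a),0],[0,0,-1]]))
    rv=(R.inv()*T).as_rotvec(); step=Ro.from_rotvec(rv/n)
    d=(np.array([x,y,z])-p)/n
    print('from',p.round(4),'total turn deg',np.degrees(rv).round(1))
    for i in range(n):
        s=R.inv().apply(d)/.025; print(np.r_[s,rv/n/np.pi].round(3).tolist()); R=R*step
if __name__=='__main__':
    v=[float(q) for q in sys.argv[1:]]; plan(*v[:4],int(v[4]))
E
python3 plan.py 0.60 0.066 0.37 -14.6 24
```

```text
from [ 0.1866 -0.4634  0.2306] total turn deg [ -0.    0.1 -53.5]
[-0.561, -0.969, -0.231, -0.0, 0.0, -0.012]
[-0.523, -0.99, -0.231, -0.0, 0.0, -0.012]
[-0.484, -1.009, -0.232, -0.0, 0.0, -0.012]
[-0.445, -1.027, -0.232, -0.0, 0.0, -0.012]
[-0.405, -1.044, -0.232, -0.0, 0.0, -0.012]
[-0.364, -1.059, -0.232, -0.0, 0.0, -0.012]
[-0.322, -1.072, -0.232, -0.0, 0.0, -0.012]
[-0.28, -1.084, -0.232, -0.0, 0.0, -0.012]
[-0.238, -1.094, -0.232, -0.0, 0.0, -0.012]
[-0.195, -1.102, -0.232, -0.0, 0.0, -0.012]
[-0.152, -1.109, -0.232, -0.0, 0.0, -0.012]
[-0.109, -1.114, -0.232, -0.0, 0.0, -0.012]
[-0.066, -1.118, -0.232, -0.0, 0.0, -0.012]
[-0.022, -1.119, -0.232, -0.0, 0.0, -0.012]
[0.022, -1.119, -0.232, -0.0, 0.0, -0.012]
[0.065, -1.118, -0.232, -0.0, 0.0, -0.012]
[0.108, -1.114, -0.232, -0.0, 0.0, -0.012]
[0.152, -1.109, -0.232, -0.0, 0.0, -0.012]
[0.195, -1.102, -0.232, -0.0, 0.0, -0.012]
[0.237, -1.094, -0.232, -0.0, 0.0, -0.012]
[0.28, -1.084, -0.232, -0.0, 0.0, -0.012]
[0.322, -1.072, -0.232, -0.0, 0.0, -0.012]
[0.363, -1.059, -0.232, -0.0, 0.0, -0.012]
[0.404, -1.044, -0.232, -0.0, 0.0, -0.012]
```

```bash
python3 -m inch '[[-0.1,-0.2,-0.8,0,0,-0.037,-1],[-0.2,-0.4,-0.8,0,0,-0.037,-1],[-0.2,-0.6,-0.8,0,0,-0.037,-1],[-0.2,-0.8,-0.8,0,0,-0.037,-1],[0,-0.9,-0.8,0,0,-0.037,-1],[0.1,-0.9,-0.8,0,0,-0.037,-1],[0.2,-0.9,-0.8,0,0,-0.037,-1],[0.3,-0.9,0,0,0,-0.037,-1]]'; python3 plan.py 0.60 0.066 0.37 -14.6 24
```

```text
clock: 0.95
eef_pos: [0.2788, -0.3511, 0.3739]
tool_rot: [0.992, -0.126, 0.002, 0.002]
ft_force: [1.4, -0.2, -1.1]
grip_width: 0.0857
from [ 0.2788 -0.3511  0.3739] total turn deg [ 0.2 -0.2  0.1]
[0.344, -0.807, 0.005, 0.0, -0.0, 0.0]
[0.344, -0.807, 0.005, 0.0, -0.0, 0.0]
[0.344, -0.807, 0.006, 0.0, -0.0, 0.0]
[0.344, -0.807, 0.006, 0.0, -0.0, 0.0]
[0.344, -0.807, 0.006, 0.0, -0.0, 0.0]
[0.344, -0.807, 0.006, 0.0, -0.0, 0.0]
[0.344, -0.807, 0.006, 0.0, -0.0, 0.0]
[0.344, -0.807, 0.006, 0.0, -0.0, 0.0]
[0.343, -0.807, 0.006, 0.0, -0.0, 0.0]
[0.343, -0.807, 0.006, 0.0, -0.0, 0.0]
[0.343, -0.807, 0.006, 0.0, -0.0, 0.0]
[0.343, -0.807, 0.006, 0.0, -0.0, 0.0]
[0.343, -0.807, 0.006, 0.0, -0.0, 0.0]
[0.343, -0.807, 0.006, 0.0, -0.0, 0.0]
[0.343, -0.807, 0.006, 0.0, -0.0, 0.0]
[0.343, -0.807, 0.006, 0.0, -0.0, 0.0]
[0.343, -0.807, 0.006, 0.0, -0.0, 0.0]
[0.343, -0.807, 0.006, 0.0, -0.0, 0.0]
[0.343, -0.808, 0.006, 0.0, -0.0, 0.0]
[0.343, -0.808, 0.006, 0.0, -0.0, 0.0]
[0.343, -0.808, 0.006, 0.0, -0.0, 0.0]
[0.343, -0.808, 0.006, 0.0, -0.0, 0.0]
[0.343, -0.808, 0.006, 0.0, -0.0, 0.0]
[0.343, -0.808, 0.006, 0.0, -0.0, 0.0]
```

```bash
python3 -m inch '[[0.4,-0.97,0,0,0,0,-1],[0.4,-0.97,0,0,0,0,-1],[0.4,-0.97,0,0,0,0,-1],[0.4,-0.97,0,0,0,0,-1],[0.4,-0.97,0,0,0,0,-1],[0.4,-0.97,0,0,0,0,-1],[0.4,-0.97,0,0,0,0,-1],[0.4,-0.97,0,0,0,0,-1]]' && python3 -m inch '[[0.42,-0.97,0,0,0,0,-1],[0.42,-0.97,0,0,0,0,-1],[0.42,-0.97,0,0,0,0,-1],[0.42,-0.97,0,0,0,0,-1],[0.42,-0.97,0,0,0,0,-1],[0.42,-0.9,0,0,0,0,-1],[0.42,-0.5,0,0,0,0,-1],[0,0,0,0,0,0,-1]]'
python3 - <<'E'
from h import *
shot('wrist','w1'); print(bot.get_obs()['eef_pos'],bot.get_obs()['clock'])
z=load('w1'); P=cloud(z); 
for z0,z1,n in [(.235,.27,'pad'),(.28,.32,'knob'),(.225,.245,'arm')]:
    m=(P[...,2]>z0)&(P[...,2]<z1); Q=P[m]; print(n,len(Q), Q.mean(0) if len(Q) else '')
E
```

```text
clock: 1.75
eef_pos: [0.405, -0.1828, 0.3711]
tool_rot: [0.992, -0.129, -0.0, -0.0]
ft_force: [-0.1, -0.7, -0.2]
grip_width: 0.0856
clock: 2.55
eef_pos: [0.5166, -0.0502, 0.3701]
tool_rot: [0.992, -0.127, -0.001, -0.0]
ft_force: [-0.7, -0.4, 0.2]
grip_width: 0.0852
[ 0.5157823  -0.0509612   0.37039325] 2.6
pad 6726 [0.59092091 0.02793979 0.24625098]
knob 1121 [ 0.58954627 -0.095776    0.29589605]
arm 3336 [ 0.5662059  -0.04959366  0.23428308]
```

View pics/w1.png

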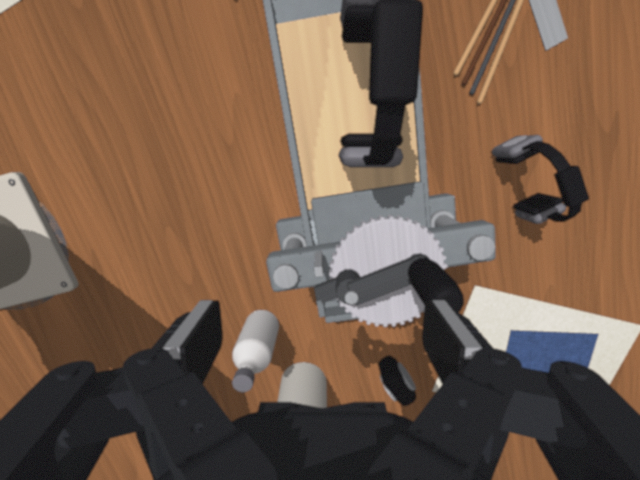

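The wrist view shows the large headphones' pad at (400,50) on the pack, and the smaller pair on the table at (550,185). The wheel is centred at (390,270), the knob at (437,285) and the pivot at (351,292). I'll refine the numbers from this view.

Run:
```python
from h import *
z=load('w1'); P=cloud(z)
def rect(m,n):
    Q=P[m]; r=cv2.minAreaRect(Q[:,:2].astype(np.float32)*1000); print(n,len(Q),Q.mean(0).round(4),np.round(r[0],1),np.round(r[1],1),round(r[2],2))
u=np.arange(640)[None,:]*np.ones((480,1)); v=np.arange(480)[:,None]*np.ones((1,640))
H=P[...,2]
rect((H>.235)&(H<.26)&(v<105)&(u>360)&(u<430),'pad')
rect((H>.19)&(H<.203)&(v>200)&(v<330)&(u>320)&(u<460),'wheel')
m=(H>.19)&(H<.203)&(v>200)&(v<330)&(u>320)&(u<460)
c,r=cv2.minEnclosingCircle(P[m][:,:2].astype(np.float32)*1000); print('wheel circ',c,r)
rect((H>.30)&(v>240)&(v<320)&(u>400)&(u<470),'knobtop')
rect((H>.15)&(H<.164)&(v>200)&(v<330)&(u>260)&(u<500),'crosshead')
rect((H>.055)&(H<.075)&(v<260)&(u>260)&(u<440),'pack')
for p in [(351,280),(347,282),(351,292)]: print(p,world(z,*p))
print(world(z,351,285,(z['R']@[.53,-.12,.236]+z['t'])[2]))
```

```text
pad 5113 [0.5991 0.0653 0.2475] [600.3  64.8] [65.1 34.3] 75.46
wheel 6355 [ 0.5649 -0.1071  0.1972] [ 565.1 -115.3] [115.7 113.8] 37.57
wheel circ (562.1392211914062, -113.74577331542969) 61.848548889160156
knobtop 1106 [ 0.5758 -0.073   0.3539] [578.6 -80.8] [16.6 71. ] 35.23
crosshead 3327 [ 0.5656 -0.1124  0.1551] [ 565.8 -115.5] [ 43.4 253.2] 84.17
pack 14283 [0.5602 0.0538 0.0653] [569.8  21. ] [270.8 214.3] 84.53
(351, 280) [ 0.53018063 -0.10074184  0.22922604]
(347, 282) [ 0.52628895 -0.10148078  0.22976748]
(351, 292) [ 0.52772732 -0.10791745  0.23828743]
[ 0.52911858 -0.10437237  0.23166887]
```

```bash
python3 plan.py 0.6003 0.0648 0.37 -14.5 5
python3 - <<'E'
from h import *
z=load('w1'); print('cam pos',-z['R'].T@z['t'])
E
```

```text
from [ 0.5158 -0.051   0.3704] total turn deg [ 0.   0.1 -0.2]
[0.419, -1.067, 0.002, 0.0, 0.0, -0.0]
[0.42, -1.067, 0.002, 0.0, 0.0, -0.0]
[0.421, -1.067, 0.002, 0.0, 0.0, -0.0]
[0.421, -1.066, 0.003, 0.0, 0.0, -0.0]
[0.422, -1.066, 0.003, 0.0, 0.0, -0.0]
cam pos [0.53454912 0.01792816 0.5120557 ]
```

```bash
python3 -m inch '[[0.35,-0.89,0,0,0,0,-1],[0.35,-0.89,0,0,0,0,-1],[0.35,-0.89,0,0,0,0,-1],[0.35,-0.89,0,0,0,0,-1],[0.35,-0.89,0,0,0,0,-1],[0.35,-0.89,0.4,0,0,0,-1],[0,0,0.8,0,0,0,-1],[0,0,0.5,0,0,0,-1]]';python3 plan.py 0.6003 0.0648 0.228 -14.5 5
```

```text
clock: 3.4
eef_pos: [0.6, 0.0639, 0.3271]
tool_rot: [0.992, -0.129, -0.001, 0.0]
ft_force: [-0.6, 0.1, -0.2]
grip_width: 0.0854
from [0.6    0.0639 0.3271] total turn deg [ 0.1  0.1 -0.3]
[0.002, -0.009, 0.793, 0.0, 0.0, -0.0]
[0.002, -0.009, 0.793, 0.0, 0.0, -0.0]
[0.002, -0.008, 0.793, 0.0, 0.0, -0.0]
[0.001, -0.008, 0.793, 0.0, 0.0, -0.0]
[0.001, -0.008, 0.793, 0.0, 0.0, -0.0]
```

```bash
python3 -m inch '[[0,-0.03,0.8,0,0,0,-1],[0,0,0.8,0,0,0,-1],[0,0,0.8,0,0,0,-1],[0,0,0.7,0,0,0,-1],[0,0,0.5,0,0,0,-1],[0,0,0.37,0,0,0,-1],[0,0,0,0,0,0,-1],[0,0,0,0,0,0,-1]]'
python3 - <<'E'
from h import *
shot('wrist','w2')
shot('side','s2');z=load('s2')
cv2.imwrite('pics/s2c.png',cv2.resize(z['im'][150:390,220:460],None,fx=2.3,fy=2.3,interpolation=cv2.INTER_CUBIC))
E
```

```text
clock: 4.2
eef_pos: [0.6006, 0.0645, 0.2301]
tool_rot: [0.992, -0.129, 0.0, -0.0]
ft_force: [-0.1, -0.2, 0.5]
grip_width: 0.0852
```

View pics/w2.png

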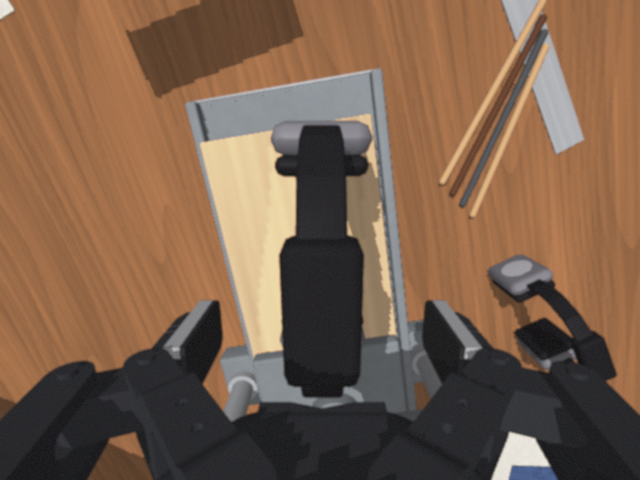

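View pics/s2c.png

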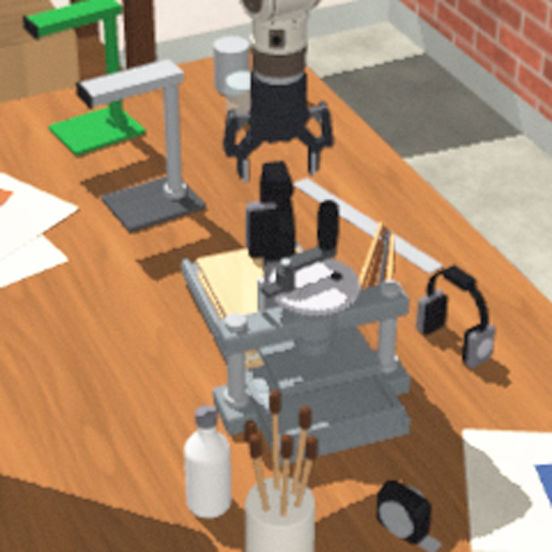

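The pad sits centred between the fingers (pad at px 322, fingers from 215 to 428), with the tips at pad height. Closing now.

```bash
python3 -m inch '[[0,0,0.05,0,0,0,1],[0,0,0,0,0,0,1],[0,0,0,0,0,0,1],[0,0,0,0,0,0,1],[0,0,0,0,0,0,1],[0,0,0,0,0,0,1],[0,0,-0.4,0,0,0,1],[0,0,-0.8,0,0,0,1]]'
python3 - <<'E'
from h import *
print(bot.get_obs()['ft_force'])
shot('side','s3');z=load('s3')
cv2.imwrite('pics/s3c.png',cv2.resize(z['im'][150:390,220:460],None,fx=2.3,fy=2.3,interpolation=cv2.INTER_CUBIC))
E
```

```text
clock: 5.1
eef_pos: [0.599, 0.0647, 0.2562]
tool_rot: [0.992, -0.129, -0.003, 0.001]
ft_force: [-0.4, 0.5, -3.5]
grip_width: 0.0327
[-0.44546928  0.5191302  -3.45439001]
```

View pics/s3c.png

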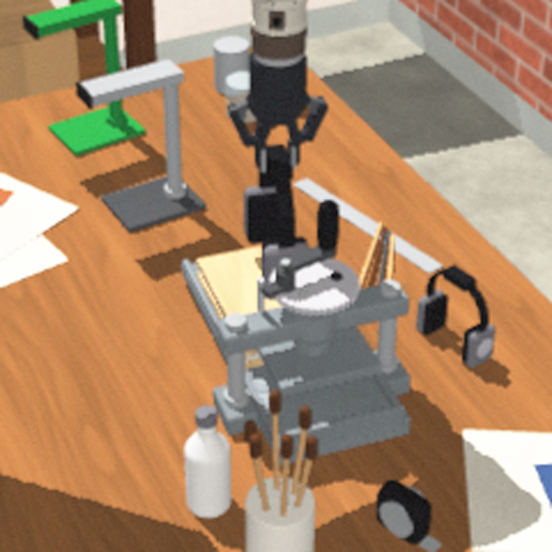

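```bash
python3 plan.py 0.365 0.26 0.268 5.2 16
```

```text
from [0.601  0.0649 0.2614] total turn deg [ -0.   -0.1 -20. ]
[-0.695, -0.321, -0.018, -0.0, -0.0, -0.007]
[-0.688, -0.336, -0.018, -0.0, -0.0, -0.007]
[-0.68, -0.351, -0.018, -0.0, -0.0, -0.007]
[-0.672, -0.366, -0.017, -0.0, -0.0, -0.007]
[-0.664, -0.38, -0.017, -0.0, -0.0, -0.007]
[-0.656, -0.395, -0.017, -0.0, -0.0, -0.007]
[-0.647, -0.409, -0.017, -0.0, -0.0, -0.007]
[-0.638, -0.423, -0.017, -0.0, -0.0, -0.007]
[-0.629, -0.437, -0.017, -0.0, -0.0, -0.007]
[-0.619, -0.45, -0.017, -0.0, -0.0, -0.007]
[-0.609, -0.464, -0.017, -0.0, -0.0, -0.007]
[-0.599, -0.477, -0.017, -0.0, -0.0, -0.007]
[-0.588, -0.49, -0.017, -0.0, -0.0, -0.007]
[-0.577, -0.503, -0.017, -0.0, -0.0, -0.007]
[-0.566, -0.515, -0.017, -0.0, -0.0, -0.007]
[-0.555, -0.527, -0.017, -0.0, -0.0, -0.007]
```

```bash
python3 -m inch '[[-0.3,-0.15,-0.06,0,0,-0.007,1],[-0.7,-0.34,-0.06,0,0,-0.007,1],[-0.7,-0.35,-0.06,0,0,-0.007,1],[-0.7,-0.37,-0.06,0,0,-0.007,1],[-0.7,-0.38,-0.06,0,0,-0.007,1],[-0.7,-0.4,0,0,0,-0.007,1],[-0.7,-0.41,0,0,0,-0.007,1],[-0.7,-0.42,0,0,0,-0.007,1]]' && python3 -m inch '[[-0.7,-0.44,0,0,0,-0.007,1],[-0.7,-0.45,0,0,0,-0.007,1],[-0.7,-0.46,0,0,0,-0.007,1],[-0.7,-0.48,0,0,0,-0.007,1],[-0.6,-0.5,0,0,0,-0.007,1],[-0.5,-0.5,0,0,0,-0.007,1],[-0.3,-0.5,0,0,0,-0.007,1],[-0.1,-0.2,0,0,0,-0.007,1]]'
python3 - <<'E'
from h import *
shot('wrist','w4'); print(bot.get_obs()['eef_pos'])
z=load('w4');P=cloud(z);H=P[...,2]
m=(H>.236)&(H<.252)&(P[...,1]>.36)&(P[...,1]<.48)&(P[...,0]>.38)
Q=P[m];r=cv2.minAreaRect(Q[:,:2].astype(np.float32)*1000);print(len(Q),Q.mean(0),r)
E
```

```text
clock: 5.95
eef_pos: [0.4829, 0.1574, 0.2646]
tool_rot: [0.999, -0.04, -0.001, 0.0]
ft_force: [-0.4, -0.1, -2.2]
grip_width: 0.0327
clock: 6.75
eef_pos: [0.3764, 0.248, 0.265]
tool_rot: [0.999, 0.049, -0.001, 0.0]
ft_force: [-1.1, 0.4, -3.5]
grip_width: 0.033
[0.37665907 0.2483498  0.26512172]
2253 [0.46607359 0.3833912  0.24185633] ((469.02239990234375, 383.5097961425781), (66.34164428710938, 6.339417457580566), 3.000180721282959)
```

View pics/w4.png

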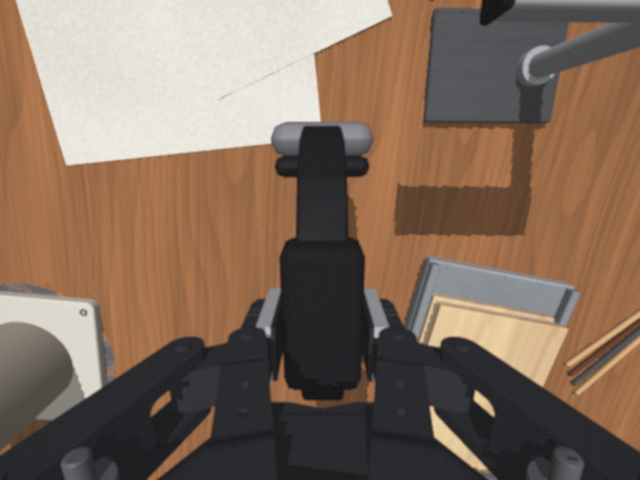

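The pad is held squarely at (322,315), and the stand's bar and its black free end show at (490,10). I'll move +y short of the free end, then look again.

```bash
python3 - <<'E'
from h import *
z=load('top0');P=cloud(z)
Q=P[220:305,200:265].reshape(-1,3); Q=Q[(Q[:,2]>.240)&(Q[:,2]<.252)]
xs=np.arange(.44,.585,.008);c=[]
for x in xs:
    q=Q[abs(Q[:,0]-x)<.004]; c.append((q[:,1].min()+q[:,1].max())/2)
    print(round(x,3),q[:,1].min().round(4),q[:,1].max().round(4),end=' | ')
k=np.polyfit(xs,c,1);print(k,np.degrees(np.arctan(k[0])),'at x=.4984',np.polyval(k,.4984),'xmin',Q[:,0].min(),Q[:,0].max())
E
python3 plan.py 0.368 0.3975 0.267 5.2 8
```

```text
0.44 0.3789 0.4286 | 0.448 0.3796 0.4288 | 0.456 0.3812 0.4317 | 0.464 0.382 0.4315 | 0.472 0.3817 0.4308 | 0.48 0.3839 0.4307 | 0.488 0.3841 0.4328 | 0.496 0.3842 0.4327 | 0.504 0.3872 0.4339 | 0.512 0.3846 0.4337 | 0.52 0.387 0.4363 | 0.528 0.3866 0.4369 | 0.536 0.3873 0.4366 | 0.544 0.3889 0.4393 | 0.552 0.39 0.4386 | 0.56 0.3929 0.4393 | 0.568 0.3927 0.4385 | 0.576 0.3922 0.4408 | 0.584 0.3922 0.4421 | [0.09311484 0.36287502] 5.319748235025613 at x=.4984 0.4092834632492394 xmin 0.4334587494752385 0.5955231724129412
from [0.3767 0.2483 0.2651] total turn deg [-0.   0.1  0.4]
[0.03, -0.746, -0.009, -0.0, 0.0, 0.0]
[0.029, -0.746, -0.009, -0.0, 0.0, 0.0]
[0.029, -0.746, -0.009, -0.0, 0.0, 0.0]
[0.028, -0.746, -0.009, -0.0, 0.0, 0.0]
[0.027, -0.747, -0.009, -0.0, 0.0, 0.0]
[0.027, -0.747, -0.009, -0.0, 0.0, 0.0]
[0.026, -0.747, -0.009, -0.0, 0.0, 0.0]
[0.025, -0.747, -0.009, -0.0, 0.0, 0.0]
```

```bash
python3 -m inch '[[0.03,-0.4,-0.05,0,0,0,1],[0.03,-0.8,-0.05,0,0,0,1],[0.03,-0.9,0,0,0,0,1],[0.03,-0.9,0,0,0,0,1],[0.03,-0.9,0,0,0,0,1],[0.03,-0.9,0,0,0,0,1],[0.03,-0.8,0,0,0,0,1],[0.03,-0.37,0,0,0,0,1]]'
python3 - <<'E'
from h import *
o=bot.get_obs();print(o['eef_pos'],o['clock'])
shot('side','s5');z=load('s5')
cv2.imwrite('pics/s5c.png',cv2.resize(z['im'][80:320,180:420],None,fx=2.4,fy=2.4,interpolation=cv2.INTER_CUBIC))
E
python3 plan.py 0.4984 0.4093 0.267 5.3 8
```

```text
clock: 7.6
eef_pos: [0.3704, 0.3982, 0.2676]
tool_rot: [0.999, 0.047, -0.0, 0.0]
ft_force: [-0.2, -0.3, -2.0]
grip_width: 0.0328
[0.37040168 0.39823706 0.26757832] 7.6
from [0.3703 0.3989 0.2675] total turn deg [-0.   0.   0.1]
[0.642, 0.009, 0.002, -0.0, 0.0, 0.0]
[0.642, 0.009, 0.002, -0.0, 0.0, 0.0]
[0.642, 0.008, 0.002, -0.0, 0.0, 0.0]
[0.642, 0.008, 0.002, -0.0, 0.0, 0.0]
[0.642, 0.008, 0.002, -0.0, 0.0, 0.0]
[0.642, 0.008, 0.002, -0.0, 0.0, 0.0]
[0.642, 0.008, 0.002, -0.0, 0.0, 0.0]
[0.642, 0.007, 0.002, -0.0, 0.0, 0.0]
```

View pics/s5c.png

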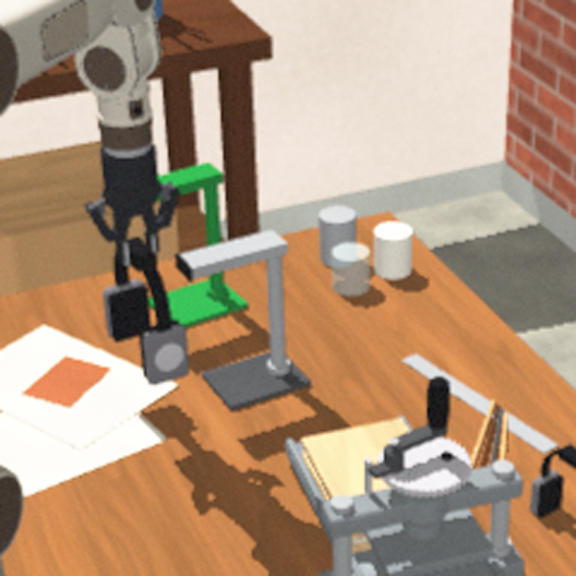

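```bash
python3 -m inch '[[0.4,0,0,0,0,0,1],[0.7,0,0,0,0,0,1],[0.8,0.02,0,0,0,0,1],[0.8,0.02,0,0,0,0,1],[0.8,0.02,0,0,0,0,1],[0.8,0,0,0,0,0,1],[0.6,0,0,0,0,0,1],[0.25,0,0,0,0,0,1]]'
python3 - <<'E'
from h import *
o=bot.get_obs();print(o['eef_pos'],o['clock'],o['ft_force'])
shot('side','s6');z=load('s6')
cv2.imwrite('pics/s6c.png',cv2.resize(z['im'][80:320,180:420],None,fx=2.4,fy=2.4,interpolation=cv2.INTER_CUBIC))
E
python3 plan.py 0.4984 0.4093 0.267 5.3 1
```

```text
clock: 8.45
eef_pos: [0.5009, 0.4055, 0.2677]
tool_rot: [0.999, 0.045, 0.0, 0.0]
ft_force: [-0.2, -0.4, -2.7]
grip_width: 0.0324
[0.50085884 0.40553884 0.26772572] 8.45 [-0.18578986 -0.41300896 -2.73858419]
from [0.5009 0.4057 0.2676] total turn deg [ 0.1 -0.  -0.1]
[-0.087, -0.151, 0.024, 0.0, -0.0, -0.001]
```

View pics/s6c.png

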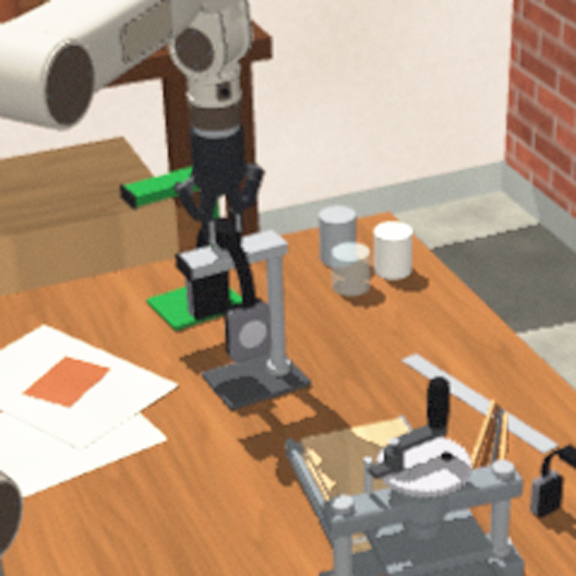

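The cups straddle the bar, with the pad just behind the cap. Now shifting sideways about 4 mm and lowering.

```bash
python3 -m inch '[[0,-0.15,0,0,0,0,1],[0,0,0.15,0,0,0,1],[0,0,0.15,0,0,0,1],[0,0,0.15,0,0,0,1],[0,0,0.15,0,0,0,1],[0,0,0.08,0,0,0,1],[0,0,0.04,0,0,0,1],[0,0,0,0,0,0,1]]'
```

```text
clock: 9.3
eef_pos: [0.4981, 0.4109, 0.2501]
tool_rot: [0.999, 0.047, -0.0, 0.0]
ft_force: [-0.9, 0.3, -3.1]
grip_width: 0.033
```

```bash
python3 -m inch '[[0,0,0.04,0,0,0,1],[0,0,0.04,0,0,0,1],[0,0,0.04,0,0,0,1],[0,0,0,0,0,0,1],[0,0,0,0,0,0,1],[0,0,0,0,0,0,1],[0,0,0,0,0,0,1],[0,0,0,0,0,0,1]]'
```

```text
clock: 10.1
eef_pos: [0.4982, 0.4109, 0.2473]
tool_rot: [0.999, 0.047, 0.0, -0.0]
ft_force: [-0.7, 0.1, -2.3]
grip_width: 0.0328
```

```bash
python3 -m inch '[[0,0,0.04,0,0,0,1],[0,0,0.04,0,0,0,1],[0,0,0,0,0,0,1],[0,0,0,0,0,0,1],[0,0,0,0,0,0,1],[0,0,0,0,0,0,1],[0,0,0,0,0,0,1],[0,0,0,0,0,0,1]]'
```

```text
clock: 10.9
eef_pos: [0.4983, 0.411, 0.2467]
tool_rot: [0.999, 0.047, 0.001, -0.001]
ft_force: [-0.8, -1.4, 5.5]
grip_width: 0.033
```

Contact with the bar (+5.5 N). Releasing and rising.

```bash
python3 -m inch '[[0,0,-0.04,0,0,0,0.2],[0,0,0,0,0,0,-0.3],[0,0,0,0,0,0,-1],[0,0,0,0,0,0,-1],[0,0,0,0,0,0,-1],[0,0,-0.4,0,0,0,-1],[0,0,-0.8,0,0,0,-1],[0,0,-0.9,0,0,0,-1]]' && python3 -m inch '[[0,0,-0.9,0,0,0,-1],[0,0.3,-0.9,0,0,0,-1],[0,0.7,-0.5,0,0,0,-1],[0,0.9,0,0,0,0,-1],[0,0.9,0,0,0,0,-1],[0,0.9,0,0,0,0,-1],[0,0.9,0,0,0,0,-1],[0,0.9,0,0,0,0,-1]]'
python3 - <<'E'
from h import *
o=bot.get_obs();print(o['eef_pos'],o['clock'],o['ft_force'])
shot('side','s7');z=load('s7')
cv2.imwrite('pics/s7c.png',cv2.resize(z['im'][80:320,180:420],None,fx=2.4,fy=2.4,interpolation=cv2.INTER_CUBIC))
shot('top','t7');z=load('t7')
cv2.imwrite('pics/t7c.png',cv2.resize(z['im'][155:315,200:480],None,fx=2.85,fy=2.85,interpolation=cv2.INTER_CUBIC))
E
```

```text
clock: 11.7
eef_pos: [0.4979, 0.4107, 0.2994]
tool_rot: [0.999, 0.047, -0.001, 0.0]
ft_force: [0.6, -0.9, -0.2]
grip_width: 0.0856
clock: 12.5
eef_pos: [0.5109, 0.272, 0.3566]
tool_rot: [0.999, 0.047, 0.0, 0.0]
ft_force: [1.1, -0.1, -0.0]
grip_width: 0.0856
[0.51092012 0.27201325 0.35659854] 12.5 [ 1.128592   -0.14824392 -0.0072957 ]
```

View pics/s7c.png

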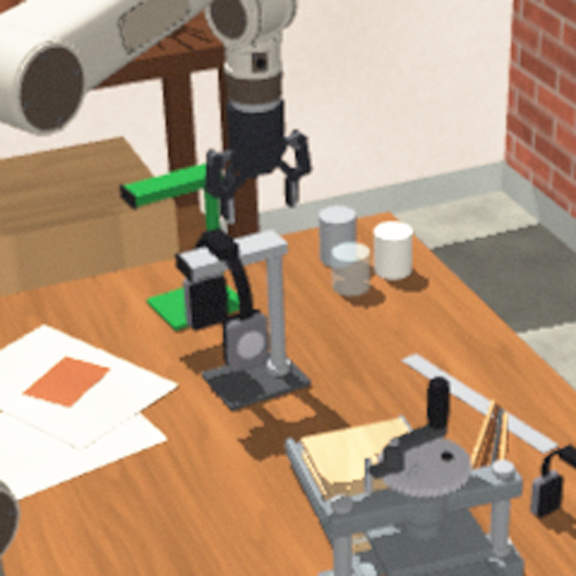

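View pics/t7c.png

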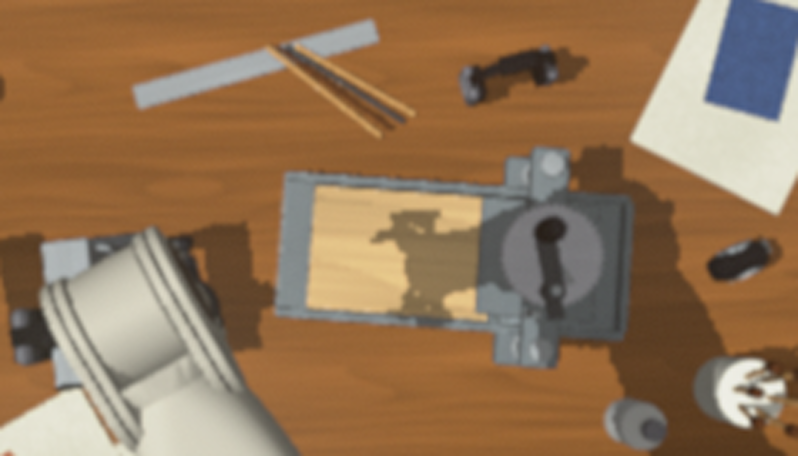

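The headphones hang on the bar with a cup either side. Next I'll measure the pack's end face and the press frame in the fresh top view.

Run:
```python
from h import *
for fn in ['t7','w1']:
    z=load(fn);P=cloud(z).reshape(-1,3)
    S=np.array([.566,-.116]); a=np.radians(-5.6); ex=np.array([np.cos(a),np.sin(a)]); ey=np.array([-np.sin(a),np.cos(a)])
    L=np.c_[(P[:,:2]-S)@ex,(P[:,:2]-S)@ey,P[:,2]]
    m=(abs(L[:,0])<.15)&(L[:,1]>-.15)&(L[:,1]<.33); L=L[m]
    def st(n,q): print(fn,n,len(q),(np.percentile(q,[0.5,2,50,98,99.5],axis=0)*1000).round(1)[:,:2].T.tolist()) if len(q) else None
    st('pack',L[(L[:,2]>.058)&(L[:,2]<.072)&(L[:,1]>.03)&(abs(L[:,0])<.085)])
    st('lips',L[(L[:,2]>.037)&(L[:,2]<.046)&(L[:,1]>.1)])
    st('bed',L[(L[:,2]>.02)&(L[:,2]<.035)&(L[:,1]>.1)])
    st('cross',L[(L[:,2]>.15)&(L[:,2]<.165)])
    st('knob',L[(L[:,2]>.295)&(L[:,2]<.31)])
    for x0 in (-.06,-.02,.02,.06):
        q=L[(abs(L[:,0]-x0)<.01)&(L[:,2]>.058)&(L[:,2]<.072)&(L[:,1]>.05)]
        if len(q): print(x0,q[:,1].max().round(4),end=' ')
    print()
```

```text
t7 pack 2370 [[-76.6, -74.3, -2.3, 69.5, 71.8], [67.0, 69.9, 168.5, 266.9, 269.9]]
t7 lips 288 [[-89.8, -89.4, 63.3, 89.6, 89.8], [102.7, 105.8, 211.9, 302.1, 305.7]]
t7 bed 546 [[-90.8, -90.4, -1.1, 80.0, 81.8], [103.4, 115.8, 286.1, 309.4, 310.1]]
t7 cross 431 [[-127.2, -125.0, 58.7, 124.6, 126.6], [-22.6, -21.6, 1.4, 20.0, 20.7]]
t7 knob 59 [[10.9, 11.1, 22.6, 34.6, 35.0], [5.0, 5.2, 16.4, 26.4, 27.4]]
-0.06 0.2703 -0.02 0.2699 0.02 0.2691 0.06 0.2686 
w1 pack 14201 [[-76.4, -75.0, -28.2, 68.0, 71.5], [67.4, 69.8, 172.2, 267.2, 270.4]]
w1 lips 1910 [[-89.5, -89.2, -82.4, 89.3, 90.1], [100.9, 103.3, 179.6, 300.7, 304.1]]
w1 bed 1275 [[-79.7, -79.6, -47.1, 0.9, 3.3], [118.9, 172.6, 292.2, 305.5, 307.1]]
w1 cross 4005 [[-125.7, -123.4, -7.7, 122.4, 125.7], [-20.5, -19.4, 6.0, 115.6, 239.1]]
w1 knob 667 [[11.4, 12.2, 24.3, 33.1, 34.1], [8.6, 10.2, 21.7, 27.6, 27.9]]
-0.06 0.2718 -0.02 0.2721 0.02 0.2373 0.06 0.1618
```

```bash
python3 plan.py 0.595 0.18 0.08 -5.6 14
```

```text
from [0.5113 0.2705 0.3573] total turn deg [ 0.  -0.  10.7]
[0.215, 0.278, 0.793, 0.0, -0.0, 0.004]
[0.218, 0.276, 0.793, 0.0, -0.0, 0.004]
[0.222, 0.273, 0.793, 0.0, -0.0, 0.004]
[0.226, 0.27, 0.792, 0.0, -0.0, 0.004]
[0.229, 0.267, 0.792, 0.0, -0.0, 0.004]
[0.233, 0.264, 0.792, 0.0, -0.0, 0.004]
[0.236, 0.261, 0.792, 0.0, -0.0, 0.004]
[0.24, 0.257, 0.792, 0.0, -0.0, 0.004]
[0.243, 0.254, 0.792, 0.0, -0.0, 0.004]
[0.247, 0.251, 0.792, 0.0, -0.0, 0.004]
[0.25, 0.248, 0.792, 0.0, -0.0, 0.004]
[0.254, 0.244, 0.792, 0.0, -0.0, 0.004]
[0.257, 0.241, 0.792, 0.0, -0.0, 0.004]
[0.26, 0.238, 0.792, 0.0, -0.0, 0.004]
```

```bash
python3 -m inch '[[0.4,0.4,0.5,0,0,0.008,-1],[0.5,0.5,0.9,0,0,0.008,-1],[0.5,0.5,0.9,0,0,0.008,-1],[0.5,0.5,0.9,0,0,0.008,-1],[0.5,0.5,0.9,0,0,0.008,-1],[0.5,0.5,0.9,0,0,0.008,-1],[0.4,0.5,0.9,0,0,0.008,-1],[0,0.2,0.9,0,0,0.004,-1]]' ; python3 plan.py 0.595 0.18 0.036 -5.6 1
```

```text
clock: 13.4
eef_pos: [0.5955, 0.1841, 0.1835]
tool_rot: [0.999, -0.049, -0.0, 0.0]
ft_force: [0.2, 0.0, -0.6]
grip_width: 0.0852
from [0.5955 0.1841 0.1835] total turn deg [0.1 0.  0. ]
[0.002, 0.159, 5.902, 0.0, 0.0, 0.0]
```

```bash
python3 -m inch '[[0,0,0.9,0,0,0,-1],[0,0,0.9,0,0,0,-1],[0,0,0.9,0,0,0,-1],[0,0,0.9,0,0,0,-1],[0,0,0.9,0,0,0,-1],[0,0,0.7,0,0,0,-1],[0,0,0.4,0,0,0,-1],[0,0,0,0,0,0,-1]]'
python3 - <<'E'
from h import *
o=bot.get_obs();print(o['eef_pos'],o['clock'],o['ft_force'])
shot('side','s8');z=load('s8')
cv2.imwrite('pics/s8c.png',cv2.resize(z['im'][180:420,240:480],None,fx=2.4,fy=2.4,interpolation=cv2.INTER_CUBIC))
shot('wrist','w8')
E
python3 plan.py 0.595 0.18 0.036 -5.6 1
```

```text
clock: 14.2
eef_pos: [0.5929, 0.1851, 0.0436]
tool_rot: [0.999, -0.047, -0.002, 0.001]
ft_force: [-0.4, -0.5, 0.3]
grip_width: 0.0853
[0.59286656 0.18510943 0.04363168] 14.2 [-0.38215368 -0.52316982  0.3452425 ]
from [0.5947 0.1857 0.0463] total turn deg [-0.  -0.   0.2]
[0.034, 0.226, 0.413, -0.0, -0.0, 0.001]
```

View pics/s8c.png

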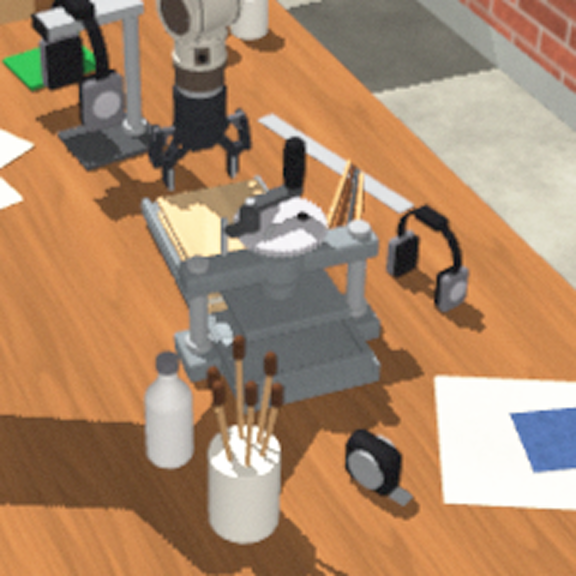

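View pics/w8.png

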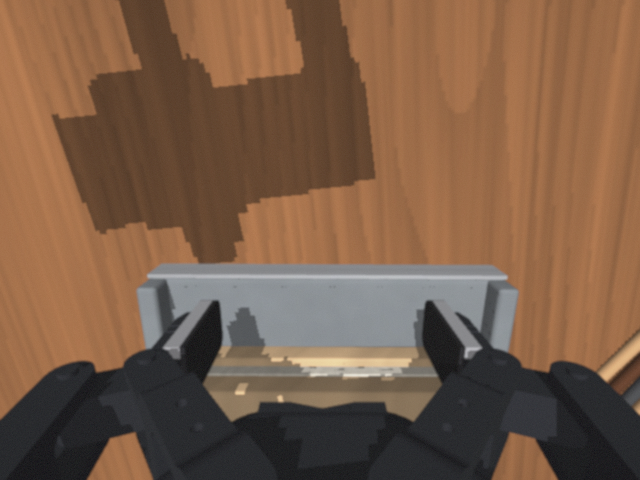

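The bed and its lips (150..505) are centred on the fingers, and the pack's end face is just ahead at row 350. Lowering 12 mm, then pushing along tool +y.

```bash
python3 -m inch '[[0,0,0.3,0,0,0,-1],[0,0,0.18,0,0,0,-1],[0,0.3,0,0,0,0,-1],[0,0.4,0,0,0,0,-1],[0,0.4,0,0,0,0,-1],[0,0.4,0,0,0,0,-1],[0,0.4,0,0,0,0,-1],[0,0.4,0,0,0,0,-1]]' && python3 -m inch '[[0,0.4,0,0,0,0,-1],[0,0.4,0,0,0,0,-1],[0,0.4,0,0,0,0,-1],[0,0.4,0,0,0,0,-1],[0,0.4,0,0,0,0,-1],[0,0.4,0,0,0,0,-1],[0,0.4,0,0,0,0,-1],[0,0.4,0,0,0,0,-1]]'
python3 - <<'E'
from h import *
o=bot.get_obs();p=o['eef_pos'];print(p,(p[0]-.566)*.9952-(p[1]+.116)*.0976,(p[0]-.566)*.0976+(p[1]+.116)*.9952)
shot('side','s9');z=load('s9')
cv2.imwrite('pics/s9c.png',cv2.resize(z['im'][180:420,240:480],None,fx=2.4,fy=2.4,interpolation=cv2.INTER_CUBIC))
E
```

```text
clock: 15.1
eef_pos: [0.589, 0.1278, 0.0345]
tool_rot: [0.999, -0.047, 0.0, -0.0]
ft_force: [0.8, 3.9, -1.7]
grip_width: 0.0853
clock: 15.9
eef_pos: [0.5814, 0.0482, 0.0345]
tool_rot: [0.999, -0.047, 0.0, -0.0]
ft_force: [0.0, 5.0, 0.8]
grip_width: 0.0853
[0.5814165  0.04815369 0.03450307] -0.0006788974901880251 0.1648704051582352
```

View pics/s9c.png

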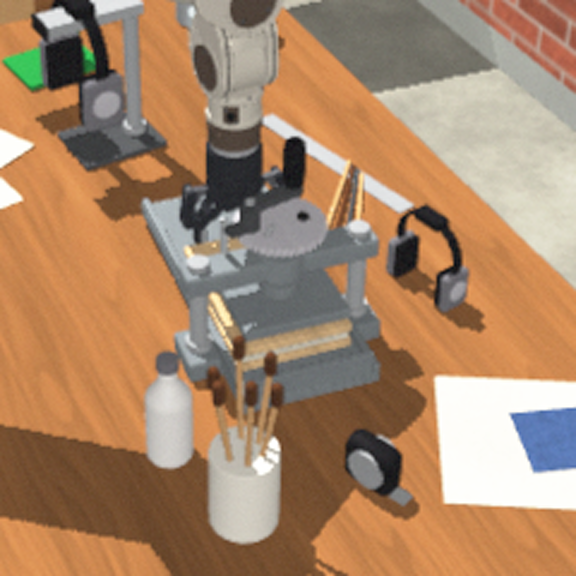

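```bash
python3 -m inch '[[0,0.3,0,0,0,0,-1],[0,0.3,0,0,0,0,-1],[0,0.3,0,0,0,0,-1],[0,0.3,0,0,0,0,-1],[0,0.2,0,0,0,0,-1],[0,0.1,0,0,0,0,-1],[0,0,0,0,0,0,-1],[0,0,0,0,0,0,-1]]'
python3 - <<'E'
from h import *
o=bot.get_obs();p=o['eef_pos'];print(p,(p[0]-.566)*.9952-(p[1]+.116)*.0976,(p[0]-.566)*.0976+(p[1]+.116)*.9952)
E
```

```text
clock: 16.75
eef_pos: [0.5778, 0.0109, 0.0343]
tool_rot: [0.999, -0.048, -0.0, 0.001]
ft_force: [0.6, 1.5, 0.3]
grip_width: 0.0853
[0.57780248 0.01090346 0.03430461] -0.0006399448821426748 0.12744624637338317
```

```bash
python3 -m inch '[[0,0.06,0,0,0,0,-1],[0,0.06,0,0,0,0,-1],[0,0.06,0,0,0,0,-1],[0,0.06,0,0,0,0,-1],[0,0.06,0,0,0,0,-1],[0,0.0,0,0,0,0,-1],[0,0,0,0,0,0,-1],[0,0,0,0,0,0,-1]]'
python3 - <<'E'
from h import *
o=bot.get_obs();p=o['eef_pos'];print(p,(p[0]-.566)*.9952-(p[1]+.116)*.0976,(p[0]-.566)*.0976+(p[1]+.116)*.9952)
shot('side','s10');z=load('s10')
cv2.imwrite('pics/s10c.png',cv2.resize(z['im'][180:420,240:480],None,fx=2.4,fy=2.4,interpolation=cv2.INTER_CUBIC))
E
```

```text
clock: 17.55
eef_pos: [0.5771, 0.0045, 0.0343]
tool_rot: [0.999, -0.047, -0.0, -0.0]
ft_force: [-0.1, 5.6, 1.9]
grip_width: 0.0852
[0.57712381 0.00450098 0.0343182 ] -0.0006904796753034025 0.12100825694365748
```

View pics/s10c.png

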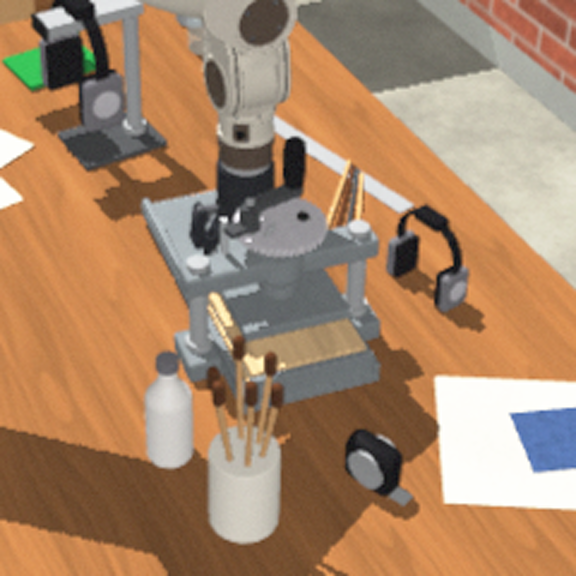

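```bash
python3 -m inch '[[0,0.04,0,0,0,0,-1],[0,0.04,0,0,0,0,-1],[0,0.04,0,0,0,0,-1],[0,0,0,0,0,0,-1],[0,0,0,0,0,0,-1],[0,0,0,0,0,0,-1],[0,0,0,0,0,0,-1],[0,0,0,0,0,0,-1]]'
python3 - <<'E'
from h import *
o=bot.get_obs();p=o['eef_pos'];print(p,(p[0]-.566)*.9952-(p[1]+.116)*.0976,(p[0]-.566)*.0976+(p[1]+.116)*.9952)
E
```

```text
clock: 18.4
eef_pos: [0.5772, 0.0043, 0.0344]
tool_rot: [0.999, -0.047, 0.0, -0.003]
ft_force: [1.7, 13.3, 1.4]
grip_width: 0.0852
[0.57715383 0.00433231 0.03437362] -0.0006441388670186295 0.12084332584751517
```

The push stalls at press y = 0.121 with 13 N. That is the predicted home position: face at 0.110 plus half a finger, 0.011. Backing off, rising, then going over the knob at press (0.023, 0.016), with the tool's x along the press's x.

```bash
python3 -m inch '[[0,-0.3,0,0,0,0,-1],[0,-0.7,0,0,0,0,-1],[0,-0.5,-0.7,0,0,0,-1],[0,0,-1,0,0,0,-1],[0,0,-1,0,0,0,-1],[0,0,-1,0,0,0,-1],[0,0,-1,0,0,0,-1],[0,0,-1,0,0,0,-1]]' && python3 -m inch '[[0,0,-1,0,0,0,-1],[0,0,-1,0,0,0,-1],[0,0,-1,0,0,0,-1],[0,0,-1,0,0,0,-1],[0,0,-1,0,0,0,-1],[0,0,-1,0,0,0,-1],[0,0.2,-1,0,0,0,-1],[0,0.5,-0.5,0,0,0,-1]]'
python3 - <<'E'
from h import *
o=bot.get_obs();p=o['eef_pos'];print(p,(p[0]-.566)*.9952-(p[1]+.116)*.0976,(p[0]-.566)*.0976+(p[1]+.116)*.9952)
shot('side','s11');z=load('s11')
shot('wrist','w11')
cv2.imwrite('pics/s11c.png',cv2.resize(z['im'][180:420,240:480],None,fx=2.4,fy=2.4,interpolation=cv2.INTER_CUBIC))
E
```

```text
clock: 19.2
eef_pos: [0.5797, 0.0369, 0.1772]
tool_rot: [0.999, -0.048, -0.001, 0.002]
ft_force: [0.3, -0.8, 0.0]
grip_width: 0.0853
clock: 20.0
eef_pos: [0.5789, 0.0201, 0.3662]
tool_rot: [0.999, -0.047, 0.001, 0.001]
ft_force: [0.4, -0.6, -0.8]
grip_width: 0.0855
[0.57893805 0.02010838 0.36620383] -0.00040822666331267153 0.13671781234522495
```

View pics/s11c.png

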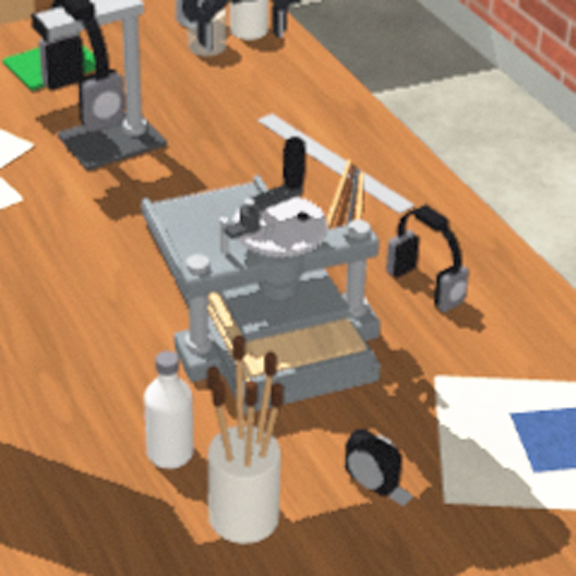

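View pics/w11.png

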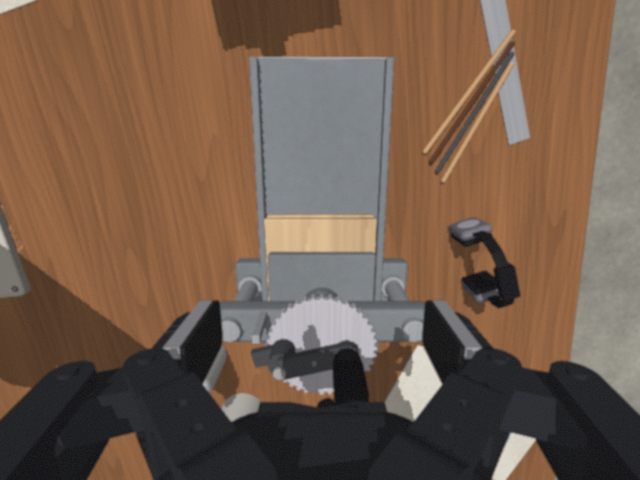

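The pack lies under the platen with its end face at row 217. The pivot is at (281,350) and the knob at (350,360). Now checking the numbers from this view.

Run:
```python
from h import *
z=load('w11');PP=cloud(z);P=PP.reshape(-1,3)
S=np.array([.566,-.116]); a=np.radians(-5.6); ex=np.array([np.cos(a),np.sin(a)]); ey=np.array([-np.sin(a),np.cos(a)])
L=np.c_[(P[:,:2]-S)@ex,(P[:,:2]-S)@ey,P[:,2]]
v,u=np.mgrid[0:480,0:640];u=u.ravel();v=v.ravel()
def st(n,m): 
    q=L[m]; print(n,len(q),(np.percentile(q,[0.5,2,50,98,99.5],axis=0)*1000).round(1).T.tolist())
st('pack',(L[:,2]>.058)&(L[:,2]<.072)&(u>255)&(u<385)&(v>190)&(v<260))
st('lips L',(L[:,2]>.037)&(L[:,2]<.047)&(u>240)&(u<300)&(v>40)&(v<240))
st('lips R',(L[:,2]>.037)&(L[:,2]<.047)&(u>340)&(u<400)&(v>40)&(v<240))
st('cross',(L[:,2]>.150)&(L[:,2]<.165)&(u>200)&(u<440)&(v>290)&(v<345))
st('wheel',(L[:,2]>.190)&(L[:,2]<.203)&(u>255)&(u<385)&(v>290)&(v<400))
st('knobtop',(L[:,2]>.298)&(L[:,2]<.312)&(u>320)&(u<380)&(v>330)&(v<405))
for p in [(281,350),(350,352),(350,365)]: print(p,L[p[1]*640+p[0]])
W=L[(L[:,2]>.190)&(L[:,2]<.203)&(u>255)&(u<385)&(v>290)&(v<400)]
# angle-wise outer radius to fit centre
top=W[W[:,1]>.0]; b=np.arctan2(top[:,1],top[:,0]); pts=[]
for t in np.arange(.1,3.05,.1):
    q=top[abs(b-t)<.05]; 
    if len(q): pts.append(q[np.argmax(np.hypot(q[:,0],q[:,1])),:2])
pts=np.array(pts);A=np.c_[2*pts,np.ones(len(pts))];s=np.linalg.lstsq(A,(pts**2).sum(1),rcond=None)[0];print('wheel fit',s[:2],np.sqrt(s[2]+s[0]**2+s[1]**2))
```

```text
pack 3777 [[-75.6, -73.4, -0.9, 70.4, 72.8], [63.7, 64.2, 87.9, 109.7, 110.1], [61.2, 62.8, 65.2, 66.8, 67.3]]
lips L 1481 [[-89.7, -89.3, -84.0, -51.4, -35.1], [75.7, 80.4, 199.7, 305.0, 308.1], [37.3, 38.1, 40.8, 42.8, 43.4]]
lips R 1497 [[32.7, 48.3, 84.4, 89.9, 90.2], [75.4, 80.1, 197.3, 304.7, 307.5], [37.2, 37.9, 41.1, 43.1, 43.7]]
cross 2943 [[-114.7, -112.1, 62.2, 114.2, 117.4], [-19.7, -18.4, 7.2, 20.8, 21.4], [150.2, 150.7, 154.3, 164.7, 164.9]]
wheel 5319 [[-64.4, -54.0, -1.0, 52.9, 55.7], [-55.7, -51.6, 20.4, 54.4, 56.4], [190.4, 192.3, 197.2, 198.9, 201.7]]
knobtop 206 [[11.8, 12.4, 21.2, 31.8, 32.6], [18.0, 19.5, 24.8, 27.6, 28.1], [298.0, 298.1, 300.3, 302.6, 303.1]]
(281, 350) [-0.03912061  0.01180571  0.21967315]
(350, 352) [0.0256187  0.0281674  0.24747806]
(350, 365) [0.02398097 0.02867245 0.26661633]
wheel fit [-0.00239647 -0.00427494] 0.061535890238298946
```

```bash
cat > pf.py <<'E'
import sys
from h import *
S=np.array([.566,-.116]); a=np.radians(-5.6); ex=np.array([np.cos(a),np.sin(a)]); ey=np.array([-np.sin(a),np.cos(a)])
o=bot.get_obs();p=o['eef_pos'];d=p[:2]-S;l=np.array([d@ex,d@ey]);F=o['ft_force'];f=np.array([F[:2]@ex,F[:2]@ey,F[2]])
from scipy.spatial.transform import Rotation as Ro
X=Ro.from_quat(o['tool_rot']).as_matrix()[:,0];yaw=np.degrees(np.arctan2(X[1],X[0]))
print('t',round(o['clock'],2),'press xy mm',(l*1000).round(1),'z',(p[2]*1000).round(1),'F press',f.round(1),'yaw',yaw.round(2),'tau1',o['tau'][0].round(2))
c=np.arctan2(l[1],l[0]+.04);print('crank ang/rad',c.round(3),(np.hypot(l[1],l[0]+.04)*1000).round(1),' about screw deg',np.degrees(np.arctan2(l[1],l[0])).round(1),(np.hypot(*l)*1000).round(1))
if len(sys.argv)>1:
    t=np.array([float(v) for v in sys.argv[1:4]]); b=np.radians(yaw)-a
    dd=t[:2]/1000-l; dx=dd[0]*np.cos(b)+dd[1]*np.sin(b); dy=-(-dd[0]*np.sin(b)+dd[1]*np.cos(b))
    print('units to target',(dx/.025).round(3),(dy/.025).round(3),((p[2]-t[2]/1000)/.025).round(3))
E
python3 pf.py 22.5 16.2 340
```

```text
t 20.1 press xy mm [  0.  135.5] z 366.2 F press [ 0.1 -0.4 -0.4] yaw -5.57 tau1 -0.25
crank ang/rad 1.284 141.3  about screw deg 90.0 135.5
units to target 0.896 4.772 1.046
```

```bash
python3 -m inch '[[0.1,0.5,0,0,0,0,-1],[0.2,0.9,0,0,0,0,-1],[0.2,0.9,0,0,0,0,-1],[0.2,0.9,0,0,0,0,-1],[0.2,0.9,0.2,0,0,0,-1],[0,0.6,0.4,0,0,0,-1],[0,0.07,0.4,0,0,0,-1],[0,0,0,0,0,0,-1]]'
python3 - <<'E'
from h import *
shot('side','s12');z=load('s12')
shot('wrist','w12')
cv2.imwrite('pics/s12c.png',cv2.resize(z['im'][180:420,240:480],None,fx=2.4,fy=2.4,interpolation=cv2.INTER_CUBIC))
E
python3 pf.py 22.5 16.2 255
```

```text
clock: 20.9
eef_pos: [0.5885, -0.1012, 0.3358]
tool_rot: [0.999, -0.048, -0.003, 0.0]
ft_force: [0.4, 0.1, 0.1]
grip_width: 0.0856
t 21.0 press xy mm [21.6 18. ] z 338.1 F press [ 1.  -0.7  0.3] yaw -5.45 tau1 -0.36
crank ang/rad 0.284 64.2  about screw deg 39.7 28.1
units to target 0.035 0.07 3.323
```

View pics/s12c.png

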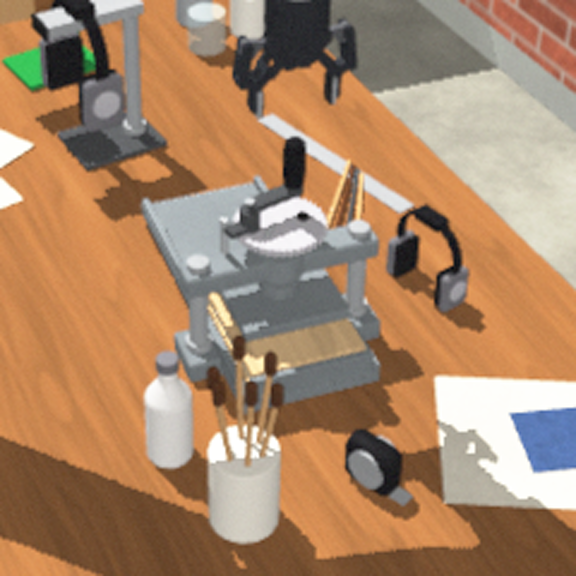

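View pics/w12.png

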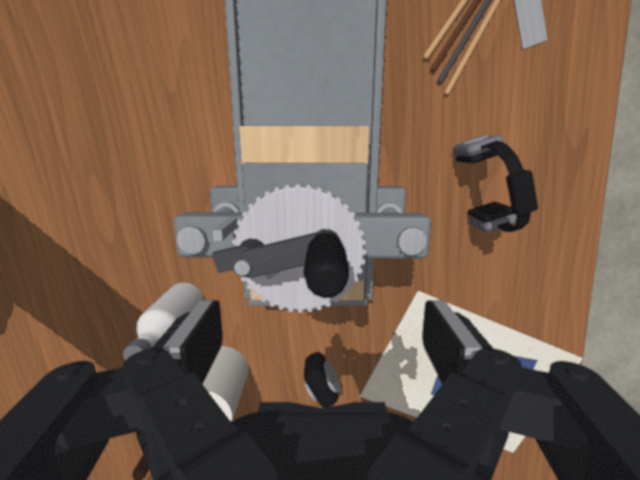

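The knob top (325,275) is centred between the fingers (215..428). Descending to z about 0.253 and closing.

```bash
python3 -m inch '[[0.03,0.07,0.5,0,0,0,-1],[0,0,0.7,0,0,0,-1],[0,0,0.7,0,0,0,-1],[0,0,0.7,0,0,0,-1],[0,0,0.5,0,0,0,-1],[0,0,0.3,0,0,0,-1],[0,0,0,0,0,0,-0.3],[0,0,0,0,0,0,1]]' && python3 pf.py 22.5 16.2 253 && python3 -m inch '[[0,0,0,0,0,0,1],[0,0,0,0,0,0,1],[0,0,0,0,0,0,1],[0,0,0,0,0,0,1],[0,0,0,0,0,0,1],[0,0,0,0,0,0,1],[0,0,0,0,0,0,1],[0,0,0,0,0,0,1]]'; python3 pf.py
```

```text
clock: 21.8
eef_pos: [0.5908, -0.1016, 0.255]
tool_rot: [0.999, -0.047, 0.0, 0.0]
ft_force: [-0.3, 0.5, -0.1]
grip_width: 0.0589
t 21.8 press xy mm [23.2 16.8] z 255.0 F press [-0.4  0.5 -0.1] yaw -5.4 tau1 0.03
crank ang/rad 0.259 65.4  about screw deg 35.8 28.6
units to target -0.029 0.023 0.08
clock: 22.6
eef_pos: [0.5909, -0.1018, 0.2554]
tool_rot: [0.999, -0.047, 0.001, 0.0]
ft_force: [-1.0, -0.3, 5.0]
grip_width: 0.0265
t 22.6 press xy mm [23.4 16.6] z 255.4 F press [-1.  -0.4  5. ] yaw -5.43 tau1 -0.14
crank ang/rad 0.255 65.5  about screw deg 35.3 28.7
```

Knob gripped (26.5 mm opening). Working out the arc steps for the swing.

Run:
```python
import numpy as np
t=np.linspace(.255,3.14,25); r=65/25
for i in range(24): print(i,round(r*(np.cos(t[i+1])-np.cos(t[i])),3),round(-r*(np.sin(t[i+1])-np.sin(t[i])),3))
```

```text
0 -0.097 -0.297
1 -0.132 -0.283
2 -0.165 -0.265
3 -0.195 -0.244
4 -0.223 -0.219
5 -0.248 -0.19
6 -0.269 -0.159
7 -0.286 -0.126
8 -0.299 -0.091
9 -0.308 -0.054
10 -0.312 -0.017
11 -0.312 0.021
12 -0.307 0.058
13 -0.298 0.094
14 -0.284 0.129
15 -0.267 0.163
16 -0.245 0.193
17 -0.22 0.221
18 -0.192 0.246
19 -0.161 0.268
20 -0.128 0.285
21 -0.093 0.298
22 -0.057 0.307
23 -0.019 0.312
```

```bash
python3 -m inch '[[-0.1,-0.3,0,0,0,0,1],[-0.13,-0.28,0,0,0,0,1],[-0.165,-0.265,0,0,0,0,1],[-0.195,-0.245,0,0,0,0,1],[-0.225,-0.22,0,0,0,0,1],[-0.25,-0.19,0,0,0,0,1],[-0.27,-0.16,0,0,0,0,1],[-0.285,-0.125,0,0,0,0,1]]'; python3 pf.py
```

```text
clock: 23.4
eef_pos: [0.5552, -0.0532, 0.2553]
tool_rot: [0.999, -0.047, 0.002, -0.0]
ft_force: [0.9, 0.6, 5.1]
grip_width: 0.0268
t 23.4 press xy mm [-16.9  61.5] z 255.3 F press [0.8 0.7 5.1] yaw -5.41 tau1 -0.47
crank ang/rad 1.212 65.7  about screw deg 105.4 63.8
```

```bash
python3 -m inch '[[-0.3,-0.09,0,0,0,0,1],[-0.31,-0.055,0,0,0,0,1],[-0.31,-0.015,0,0,0,0,1],[-0.31,0.02,0,0,0,0,1],[-0.305,0.06,0,0,0,0,1],[-0.3,0.095,0,0,0,0,1],[-0.285,0.13,0,0,0,0,1],[-0.265,0.165,0,0,0,0,1]]'; python3 pf.py;  python3 -m inch '[[-0.245,0.195,0,0,0,0,1],[-0.22,0.22,0,0,0,0,1],[-0.19,0.245,0,0,0,0,1],[-0.16,0.27,0,0,0,0,1],[-0.13,0.285,0,0,0,0,1],[-0.095,0.3,0,0,0,0,1],[-0.055,0.305,0,0,0,0,1],[-0.02,0.31,0,0,0,0,1]]'; python3 pf.py
```

```text
clock: 24.2
eef_pos: [0.4951, -0.0547, 0.2554]
tool_rot: [0.999, -0.047, 0.002, -0.001]
ft_force: [2.6, 2.6, 5.9]
grip_width: 0.0264
t 24.2 press xy mm [-76.5  54. ] z 255.4 F press [2.3 2.8 5.9] yaw -5.38 tau1 -1.15
crank ang/rad 2.165 65.2  about screw deg 144.8 93.7
clock: 25.0
eef_pos: [0.4618, -0.1057, 0.2553]
tool_rot: [0.999, -0.047, 0.001, -0.001]
ft_force: [2.6, 9.0, 7.3]
grip_width: 0.0262
t 25.0 press xy mm [-1.047e+02  1.000e-01] z 255.3 F press [1.7 9.3 7.3] yaw -5.41 tau1 0.17
crank ang/rad 3.14 64.7  about screw deg 179.9 104.7
```

```bash
python3 -m inch '[[0,0.08,0,0,0,0,1],[0,0.04,0,0,0,0,1],[0,0,0,0,0,0,1],[0,0,0,0,0,0,1],[0,0,0,0,0,0,1],[0,-0.06,0,0,0,0,1],[0,-0.06,0,0,0,0,1],[0,0,0,0,0,0,1]]'; python3 pf.py
python3 - <<'E'
from h import *
shot('side','s13');z=load('s13')
shot('wrist','w13')
cv2.imwrite('pics/s13c.png',cv2.resize(z['im'][180:420,240:480],None,fx=2.4,fy=2.4,interpolation=cv2.INTER_CUBIC))
E
```

```text
clock: 25.8
eef_pos: [0.4619, -0.1052, 0.2553]
tool_rot: [0.999, -0.047, 0.001, -0.0]
ft_force: [-0.5, 2.8, 7.5]
grip_width: 0.0265
t 25.8 press xy mm [-104.7    0.5] z 255.3 F press [-0.8  2.7  7.5] yaw -5.38 tau1 -0.95
crank ang/rad 3.133 64.7  about screw deg 179.7 104.7
```

View pics/s13c.png

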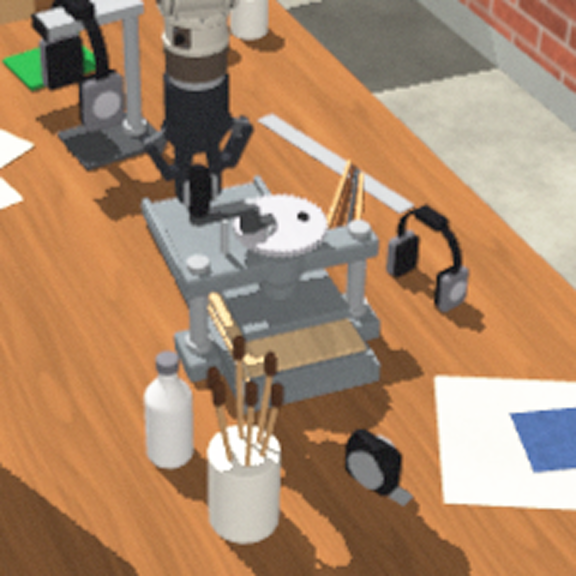

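View pics/w13.png

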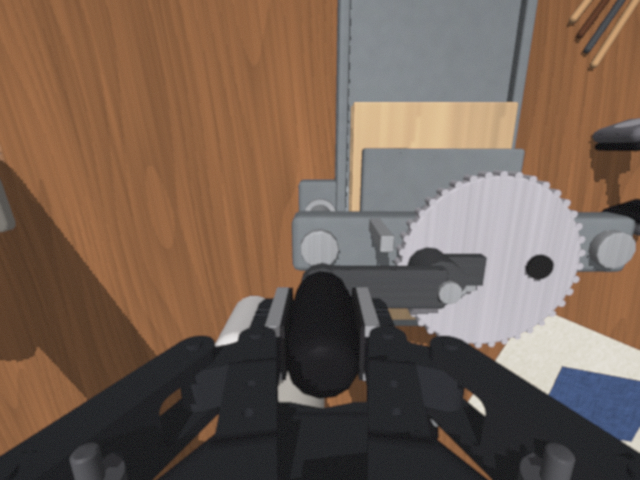

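The crank is out: knob (322,330), arm straight out from the wheel. To check the catch I'll move the knob 5 mm the winding way; latched it should resist with about 5 N, unlatched with only 1 to 2 N.

```bash
python3 -m inch '[[0,-0.1,0,0,0,0,1],[0,-0.1,0,0,0,0,1],[0,0,0,0,0,0,1],[0,0,0,0,0,0,1],[0,0,0,0,0,0,1],[0,0,0,0,0,0,1],[0,0,0,0,0,0,1],[0,0,0,0,0,0,1]]'; python3 pf.py
python3 - <<'E'
from h import *
shot('wrist','w14')
for f in ('w13','w14'):
    z=load(f); cv2.imwrite(f'pics/{f}c.png',cv2.resize(z['im'][150:370,380:620],None,fx=2.5,fy=2.5,interpolation=cv2.INTER_CUBIC))
E
```

```text
clock: 26.7
eef_pos: [0.4623, -0.1019, 0.2553]
tool_rot: [0.999, -0.048, 0.001, 0.001]
ft_force: [-0.0, -2.6, 6.6]
grip_width: 0.0264
t 26.7 press xy mm [-104.5    3.9] z 255.3 F press [ 0.3 -2.6  6.6] yaw -5.47 tau1 0.97
crank ang/rad 3.081 64.7  about screw deg 177.9 104.6
```

View pics/w13c.png

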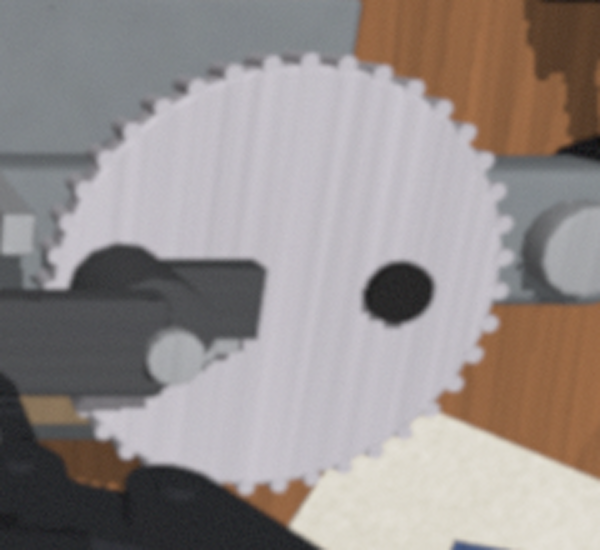

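View pics/w14c.png

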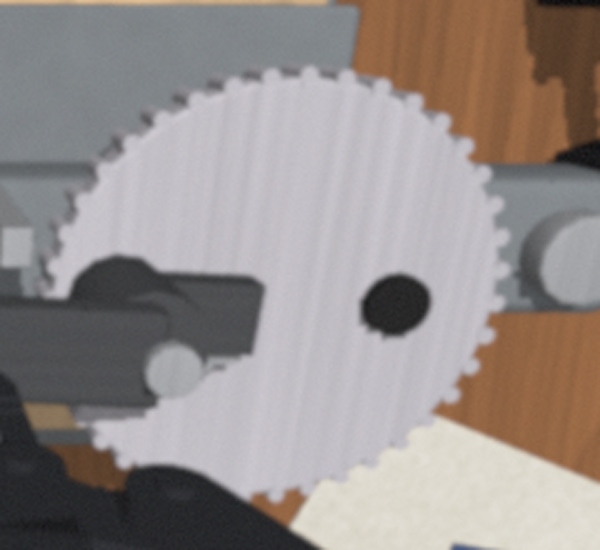

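Inconclusive so far: there is play between the catch and the stop. Another 4 mm.

```bash
python3 -m inch '[[0,-0.08,0,0,0,0,1],[0,-0.08,0,0,0,0,1],[0,0,0,0,0,0,1],[0,0,0,0,0,0,1],[0,0,0,0,0,0,1],[0,0,0,0,0,0,1],[0,0,0,0,0,0,1],[0,0,0,0,0,0,1]]'; python3 pf.py
python3 - <<'E'
from h import *
shot('wrist','w15')
for f in ('w15',):
    z=load(f); cv2.imwrite(f'pics/{f}c.png',cv2.resize(z['im'][150:370,380:620],None,fx=2.5,fy=2.5,interpolation=cv2.INTER_CUBIC))
E
```

```text
clock: 27.55
eef_pos: [0.4628, -0.0983, 0.2552]
tool_rot: [0.999, -0.048, 0.001, 0.001]
ft_force: [0.5, -2.4, 5.2]
grip_width: 0.0266
t 27.55 press xy mm [-104.4    7.6] z 255.2 F press [ 0.7 -2.3  5.2] yaw -5.48 tau1 1.47
crank ang/rad 3.025 64.9  about screw deg 175.9 104.7
```

View pics/w15c.png

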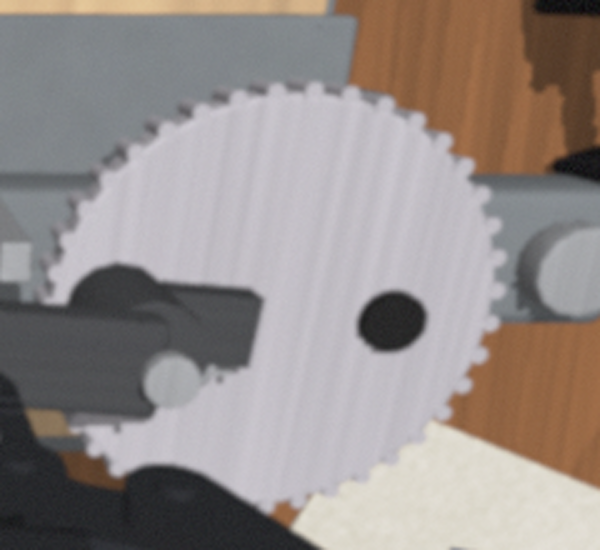

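This time the wheel turned with the crank: the hole went down and the pivot up, relative to the crosshead bolt at (580,273). So the catch holds. Next, the winding steps about the screw (radius 104.7 mm, 2.55 mm/rad down).

Run:
```python
import numpy as np
r=104.7/25; t=3.07-.12*np.arange(46)
for i in range(45): print(('\n' if i%8==0 else '')+f"[{r*(np.cos(t[i+1])-np.cos(t[i])):.2f},{-r*(np.sin(t[i+1])-np.sin(t[i])):.2f}]",end=' ')
```

```text
[0.07,-0.50] [0.13,-0.49] [0.18,-0.47] [0.24,-0.44] [0.29,-0.41] [0.34,-0.37] [0.38,-0.33] [0.41,-0.28] 
[0.45,-0.23] [0.47,-0.18] [0.49,-0.12] [0.50,-0.06] [0.50,0.00] [0.50,0.06] [0.49,0.12] [0.47,0.18] 
[0.45,0.23] [0.41,0.28] [0.38,0.33] [0.33,0.37] [0.29,0.41] [0.24,0.44] [0.18,0.47] [0.12,0.49] 
[0.07,0.50] [0.01,0.50] [-0.06,0.50] [-0.11,0.49] [-0.17,0.47] [-0.23,0.45] [-0.28,0.42] [-0.33,0.38] 
[-0.37,0.34] [-0.41,0.29] [-0.44,0.24] [-0.47,0.19] [-0.49,0.13] [-0.50,0.07] [-0.50,0.01] [-0.50,-0.05] 
[-0.49,-0.11] [-0.47,-0.17] [-0.45,-0.22] [-0.42,-0.27] [-0.38,-0.32]
```

```bash
python3 -m inch '[[0.07,-0.5,0.012,0,0,0,1],[0.13,-0.49,0.012,0,0,0,1],[0.18,-0.47,0.012,0,0,0,1],[0.24,-0.44,0.012,0,0,0,1],[0.29,-0.41,0.012,0,0,0,1],[0.34,-0.37,0.012,0,0,0,1],[0.38,-0.33,0.012,0,0,0,1],[0.41,-0.28,0.012,0,0,0,1]]'; python3 pf.py
python3 - <<'E'
from h import *
shot('wrist','w16')
E
```

```text
clock: 28.4
eef_pos: [0.5205, -0.021, 0.2527]
tool_rot: [0.999, -0.048, -0.0, 0.002]
ft_force: [-2.3, -4.3, 7.7]
grip_width: 0.0261
t 28.4 press xy mm [-54.6  90.1] z 252.7 F press [-1.9 -4.5  7.7] yaw -5.48 tau1 1.87
crank ang/rad 1.731 91.2  about screw deg 121.2 105.3
```

View pics/w16.png

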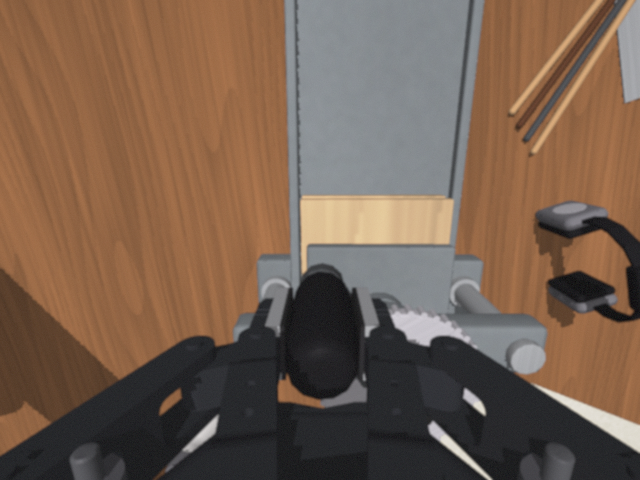

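Knob at radius 105 mm and 121°, resisting with about 4 to 5 N, so the latched crank is driving the wheel. Winding on.

```bash
python3 -m inch '[[0.45,-0.23,0.012,0,0,0,1],[0.47,-0.18,0.012,0,0,0,1],[0.49,-0.12,0.012,0,0,0,1],[0.5,-0.06,0.012,0,0,0,1],[0.5,0,0.012,0,0,0,1],[0.5,0.06,0.012,0,0,0,1],[0.49,0.12,0.012,0,0,0,1],[0.47,0.18,0.012,0,0,0,1]]'; python3 pf.py; python3 -m inch '[[0.45,0.23,0.012,0,0,0,1],[0.41,0.28,0.012,0,0,0,1],[0.38,0.33,0.012,0,0,0,1],[0.33,0.37,0.012,0,0,0,1],[0.29,0.41,0.012,0,0,0,1],[0.24,0.44,0.012,0,0,0,1],[0.18,0.47,0.012,0,0,0,1],[0.12,0.49,0.012,0,0,0,1]]'; python3 pf.py
```

```text
clock: 29.25
eef_pos: [0.6169, -0.0233, 0.2503]
tool_rot: [0.999, -0.047, -0.001, -0.0]
ft_force: [-5.3, 0.4, 7.4]
grip_width: 0.0267
t 29.25 press xy mm [41.6 97.2] z 250.3 F press [-5.4 -0.2  7.4] yaw -5.42 tau1 -0.02
crank ang/rad 0.872 126.9  about screw deg 66.8 105.7
clock: 30.05
eef_pos: [0.6707, -0.1028, 0.248]
tool_rot: [0.999, -0.047, 0.001, -0.001]
ft_force: [-0.5, 4.6, 5.6]
grip_width: 0.0263
t 30.05 press xy mm [102.9  23.4] z 248.0 F press [-1.   4.5  5.6] yaw -5.34 tau1 -2.46
crank ang/rad 0.162 144.8  about screw deg 12.8 105.5
```

```bash
python3 -m inch '[[0.07,0.5,0.012,0,0,0,1],[0.01,0.5,0.012,0,0,0,1],[-0.06,0.5,0.012,0,0,0,1],[-0.11,0.49,0.012,0,0,0,1],[-0.17,0.47,0.012,0,0,0,1],[-0.23,0.45,0.012,0,0,0,1],[-0.28,0.42,0.012,0,0,0,1],[-0.33,0.38,0.012,0,0,0,1]]'; python3 pf.py; python3 -m inch '[[-0.37,0.34,0.012,0,0,0,1],[-0.41,0.29,0.012,0,0,0,1],[-0.44,0.24,0.012,0,0,0,1],[-0.47,0.19,0.012,0,0,0,1],[-0.49,0.13,0.012,0,0,0,1],[-0.5,0.07,0.012,0,0,0,1],[-0.5,0.01,0.012,0,0,0,1],[0,0,0,0,0,0,1]]'; python3 pf.py
```

```text
clock: 30.85
eef_pos: [0.636, -0.1941, 0.2456]
tool_rot: [0.999, -0.047, 0.003, -0.0]
ft_force: [4.8, 1.2, 4.0]
grip_width: 0.0268
t 30.85 press xy mm [ 77.3 -70.9] z 245.6 F press [4.6 1.7 4. ] yaw -5.39 tau1 -0.89
crank ang/rad -0.543 137.0  about screw deg -42.5 104.9
clock: 31.65
eef_pos: [0.5514, -0.2194, 0.2433]
tool_rot: [0.999, -0.048, 0.001, 0.001]
ft_force: [1.0, -3.7, 3.5]
grip_width: 0.0269
t 31.65 press xy mm [  -4.4 -104.3] z 243.3 F press [ 1.4 -3.6  3.5] yaw -5.51 tau1 1.78
crank ang/rad -1.242 110.2  about screw deg -92.4 104.4
```

Run:
```python
import numpy as np
r=104.7/25
for s,n,t0 in ((.08,8,-1.613),(.04,24,-1.613-.64)):
    t=t0-s*np.arange(n+1)
    for i in range(n): print(('\n' if i%8==0 else '')+f"[{r*(np.cos(t[i+1])-np.cos(t[i])):.3f},{-r*(np.sin(t[i+1])-np.sin(t[i])):.3f}]",end=' ')
```

```text
[-0.334,-0.028] [-0.331,-0.054] [-0.325,-0.080] [-0.318,-0.106] [-0.308,-0.131] [-0.297,-0.155] [-0.283,-0.179] [-0.268,-0.201] 
[-0.128,-0.108] [-0.123,-0.113] [-0.119,-0.118] [-0.114,-0.123] [-0.109,-0.127] [-0.104,-0.131] [-0.098,-0.135] [-0.093,-0.139] 
[-0.087,-0.143] [-0.082,-0.146] [-0.076,-0.149] [-0.070,-0.152] [-0.063,-0.155] [-0.057,-0.157] [-0.051,-0.160] [-0.044,-0.162] 
[-0.038,-0.163] [-0.031,-0.165] [-0.025,-0.166] [-0.018,-0.167] [-0.011,-0.167] [-0.005,-0.167] [0.002,-0.167] [0.009,-0.167]
```

```bash
cat >> pf.py <<'E'
ph=np.arctan2(l[1],l[0]); print('tangential cw F',round(float(f[0]*np.sin(ph)-f[1]*np.cos(ph)),2),'radial out',round(float(f[0]*np.cos(ph)+f[1]*np.sin(ph)),2),'wound rad',round(float((np.pi-ph)%(2*np.pi)),3))
E
python3 -m inch '[[-0.33,-0.03,0.008,0,0,0,1],[-0.33,-0.055,0.008,0,0,0,1],[-0.325,-0.08,0.008,0,0,0,1],[-0.32,-0.105,0.008,0,0,0,1],[-0.31,-0.13,0.008,0,0,0,1],[-0.295,-0.155,0.008,0,0,0,1],[-0.285,-0.18,0.008,0,0,0,1],[-0.27,-0.2,0.008,0,0,0,1]]'; python3 pf.py
```

```text
clock: 32.45
eef_pos: [0.4934, -0.1908, 0.2417]
tool_rot: [0.999, -0.048, 0.001, 0.002]
ft_force: [0.7, -3.9, 4.4]
grip_width: 0.0265
t 32.45 press xy mm [-65.  -81.5] z 241.7 F press [ 1.1 -3.8  4.4] yaw -5.5 tau1 2.38
crank ang/rad -1.868 85.3  about screw deg -128.6 104.3
tangential cw F -3.23 radial out 2.33 wound rad 5.385
```

```bash
python3 -m inch '[[-0.13,-0.11,0.004,0,0,0,1],[-0.125,-0.115,0.004,0,0,0,1],[-0.12,-0.12,0.004,0,0,0,1],[-0.115,-0.125,0.004,0,0,0,1],[0,0,0,0,0,0,1],[0,0,0,0,0,0,1],[0,0,0,0,0,0,1],[0,0,0,0,0,0,1]]'; python3 pf.py
```

```text
clock: 33.25
eef_pos: [0.482, -0.1777, 0.2414]
tool_rot: [0.999, -0.048, 0.0, 0.002]
ft_force: [-0.8, -5.1, 6.1]
grip_width: 0.0263
t 33.25 press xy mm [-77.5 -69.6] z 241.4 F press [-0.3 -5.2  6.1] yaw -5.49 tau1 2.89
crank ang/rad -2.065 79.1  about screw deg -138.1 104.2
tangential cw F -3.62 radial out 3.7 wound rad 5.551
```

```bash
python3 -m inch '[[-0.11,-0.13,0.004,0,0,0,1],[-0.105,-0.13,0.004,0,0,0,1],[0,0,0,0,0,0,1],[0,0,0,0,0,0,1],[0,0,0,0,0,0,1],[0,0,0,0,0,0,1],[0,0,0,0,0,0,1],[0,0,0,0,0,0,1]]'; python3 pf.py;python3 -m inch '[[-0.1,-0.135,0.004,0,0,0,1],[-0.095,-0.14,0.004,0,0,0,1],[0,0,0,0,0,0,1],[0,0,0,0,0,0,1],[0,0,0,0,0,0,1],[0,0,0,0,0,0,1],[0,0,0,0,0,0,1],[0,0,0,0,0,0,1]]'; python3 pf.py
```

```text
clock: 34.05
eef_pos: [0.4784, -0.1723, 0.2414]
tool_rot: [0.999, -0.048, 0.001, 0.003]
ft_force: [2.1, -10.3, 4.8]
grip_width: 0.0267
t 34.05 press xy mm [-81.7 -64.6] z 241.4 F press [  3.1 -10.1   4.8] yaw -5.53 tau1 4.44
crank ang/rad -2.144 76.9  about screw deg -141.7 104.2
tangential cw F -9.8 radial out 3.84 wound rad 5.614
clock: 34.85
eef_pos: [0.475, -0.1666, 0.2414]
tool_rot: [0.999, -0.049, 0.002, 0.005]
ft_force: [3.5, -14.5, 3.5]
grip_width: 0.0266
t 34.85 press xy mm [-85.6 -59.3] z 241.4 F press [  4.9 -14.1   3.5] yaw -5.58 tau1 6.25
crank ang/rad -2.227 74.8  about screw deg -145.3 104.1
tangential cw F -14.4 radial out 3.98 wound rad 5.678
```

Tangential force went from 9.8 N to 14.4 N in the last step, which is past the 8 to 10 N of a firm nip. I'm stopping here, easing the stored load off, and then releasing the knob.

```bash
python3 -m inch '[[0.03,0.09,-0.02,0,0,0,1],[0.025,0.09,-0.02,0,0,0,1],[0,0,0,0,0,0,1],[0,0,0,0,0,0,1],[0,0,0,0,0,0,1],[0,0,0,0,0,0,1],[0,0,0,0,0,0,1],[0,0,0,0,0,0,1]]'; python3 pf.py
```

```text
clock: 35.65
eef_pos: [0.4759, -0.1686, 0.2414]
tool_rot: [0.999, -0.048, 0.002, 0.002]
ft_force: [5.1, -7.4, 0.6]
grip_width: 0.0262
t 35.65 press xy mm [-84.5 -61.2] z 241.4 F press [ 5.8 -6.8  0.6] yaw -5.48 tau1 2.72
crank ang/rad -2.2 75.6  about screw deg -144.1 104.3
tangential cw F -8.94 radial out -0.72 wound rad 5.657
```

```bash
python3 -m inch '[[0.05,0.07,0,0,0,0,1],[0.02,0.03,0,0,0,0,1],[0,0,0,0,0,0,1],[0,0,0,0,0,0,1],[0,0,0,0,0,0,1],[0,0,0,0,0,0,1],[0,0,0,0,0,0,1],[0,0,0,0,0,0,1]]'; python3 pf.py
python3 - <<'E'
from h import *
shot('side','s17');z=load('s17')
cv2.imwrite('pics/s17c.png',cv2.resize(z['im'][180:420,240:480],None,fx=2.4,fy=2.4,interpolation=cv2.INTER_CUBIC))
E
```

```text
clock: 36.45
eef_pos: [0.477, -0.1705, 0.2414]
tool_rot: [0.999, -0.048, 0.001, 0.001]
ft_force: [4.1, -6.2, 0.1]
grip_width: 0.0264
t 36.45 press xy mm [-83.2 -62.9] z 241.4 F press [ 4.7 -5.8  0.1] yaw -5.46 tau1 1.86
crank ang/rad -2.172 76.4  about screw deg -142.9 104.3
tangential cw F -7.45 radial out -0.23 wound rad 5.636
```

View pics/s17c.png

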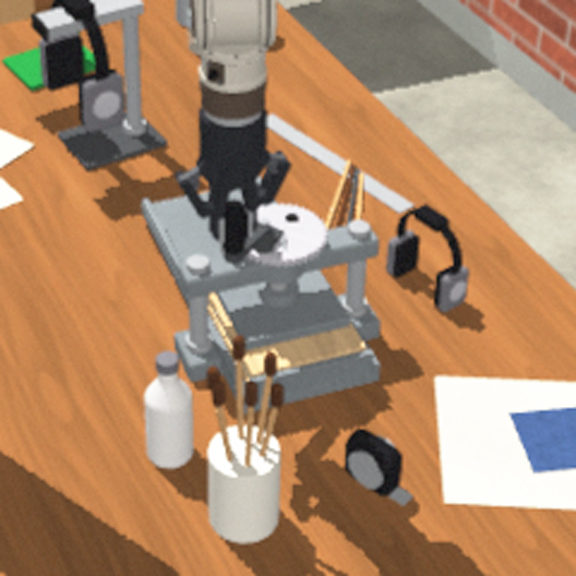

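```bash
python3 -m inch '[[0.05,0.065,0,0,0,0,1],[0,0,0,0,0,0,1],[0,0,0,0,0,0,1],[0,0,0,0,0,0,1],[0,0,0,0,0,0,1],[0,0,0,0,0,0,1],[0,0,0,0,0,0,1],[0,0,0,0,0,0,1]]'; python3 pf.py
```

```text
clock: 37.3
eef_pos: [0.4779, -0.1719, 0.2414]
tool_rot: [0.999, -0.047, 0.001, 0.001]
ft_force: [2.9, -4.9, 2.1]
grip_width: 0.0264
t 37.3 press xy mm [-82.2 -64.3] z 241.4 F press [ 3.4 -4.6  2.1] yaw -5.44 tau1 1.56
crank ang/rad -2.152 76.9  about screw deg -142.0 104.3
tangential cw F -5.71 radial out 0.19 wound rad 5.62
```

Force is down to 5.7 N and the knob is at 5.62 rad. Releasing and checking where the knob stays.

```bash
python3 -m inch '[[0.03,0.04,0,0,0,0,1],[0,0,0,0,0,0,0.2],[0,0,0,0,0,0,-0.2],[0,0,0,0,0,0,-0.6],[0,0,0,0,0,0,-1],[0,0,0,0,0,0,-1],[0,0,0,0,0,0,-1],[0,0,0,0,0,0,-1]]'; python3 pf.py
python3 - <<'E'
from h import *
shot('wrist','w18')
E
```

```text
clock: 38.1
eef_pos: [0.477, -0.1717, 0.2412]
tool_rot: [0.999, -0.047, -0.0, -0.0]
ft_force: [-0.2, -0.3, -0.2]
grip_width: 0.0858
t 38.1 press xy mm [-83.2 -64.2] z 241.2 F press [-0.1 -0.3 -0.2] yaw -5.43 tau1 0.01
crank ang/rad -2.163 77.3  about screw deg -142.3 105.0
tangential cw F -0.16 radial out 0.31 wound rad 5.626
```

View pics/w18.png

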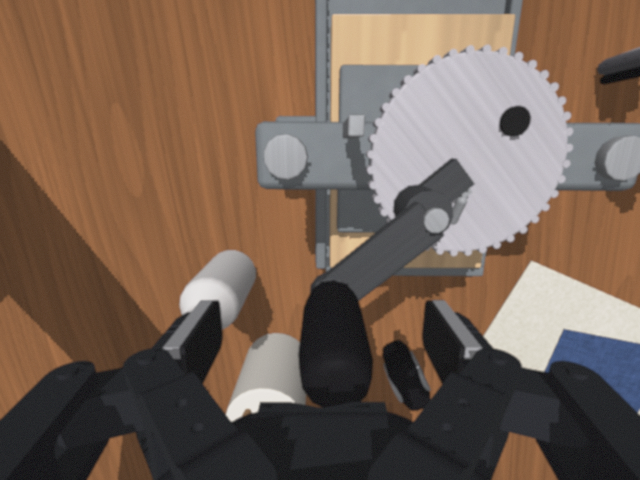

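The fingers are free. The knob (336,345) now sits right of the finger centre (322), so it may have sprung back a little. Measuring it.

```bash
cat > kn.py <<'E'
import sys
from h import *
S=np.array([.566,-.116]); a=np.radians(-5.6); ex=np.array([np.cos(a),np.sin(a)]); ey=np.array([-np.sin(a),np.cos(a)])
def loc(fn,u0,u1,v0,v1,zlo,zhi):
    z=load(fn);P=cloud(z)[v0:v1,u0:u1].reshape(-1,3);C=z['im'][v0:v1,u0:u1].reshape(-1,3).astype(int).sum(1)
    m=(P[:,2]>zlo)&(P[:,2]<zhi)&(C<150);P=P[m]
    L=np.c_[(P[:,:2]-S)@ex,(P[:,:2]-S)@ey,P[:,2]]*1000
    q=np.percentile(L,[1,50,99],axis=0).round(1);print(fn,len(L),q.tolist());c=(q[0]+q[2])/2
    print('centre',c,'phi',np.degrees(np.arctan2(c[1],c[0])).round(2),'r',np.hypot(c[0],c[1]).round(1),'wound',round((np.pi-np.arctan2(c[1],c[0]))%(2*np.pi),3))
E
python3 - <<'E'
from kn import *
z=load('w18');
for v in range(290,410,10): print(v,[(world(z,u,v)*1000).round(0).tolist() for u in (320,336,352)])
loc('w18',290,385,280,405,.28,.31)
loc('w18',290,385,280,405,.25,.27)
E
```

```text
290 [[477.0, -164.0, 241.0], [484.0, -165.0, 242.0], [492.0, -173.0, 226.0]]
300 [[477.0, -165.0, 250.0], [484.0, -165.0, 252.0], [491.0, -168.0, 246.0]]
310 [[477.0, -165.0, 259.0], [483.0, -164.0, 262.0], [490.0, -167.0, 257.0]]
320 [[477.0, -165.0, 267.0], [483.0, -165.0, 269.0], [489.0, -167.0, 267.0]]
330 [[477.0, -166.0, 274.0], [483.0, -165.0, 276.0], [488.0, -167.0, 274.0]]
340 [[477.0, -166.0, 279.0], [482.0, -166.0, 281.0], [488.0, -168.0, 278.0]]
350 [[477.0, -167.0, 284.0], [482.0, -166.0, 286.0], [487.0, -168.0, 284.0]]
360 [[476.0, -169.0, 287.0], [482.0, -169.0, 288.0], [487.0, -170.0, 287.0]]
370 [[476.0, -171.0, 289.0], [481.0, -171.0, 289.0], [487.0, -172.0, 289.0]]
380 [[476.0, -175.0, 289.0], [481.0, -175.0, 290.0], [486.0, -174.0, 291.0]]
390 [[476.0, -179.0, 289.0], [481.0, -179.0, 289.0], [486.0, -181.0, 288.0]]
400 [[475.0, -183.0, 288.0], [480.0, -183.0, 289.0], [486.0, -183.0, 290.0]]
w18 3896 [[-90.0, -76.6, 280.2], [-78.9, -65.2, 288.1], [-67.2, -57.6, 290.2]]
centre [-78.6 -67.1 285.2] phi -139.51 r 103.3 wound 5.577
w18 1394 [[-91.3, -66.0, 250.2], [-79.3, -57.9, 261.0], [-65.9, -56.1, 269.8]]
centre [-78.6  -61.05 260.  ] phi -142.16 r 99.5 wound 5.623
```

By the finger-centred estimate the knob is at about 5.57 rad. The rest of the earlier reading was finger compliance: 14.4 N at about 1.4 N/mm accounts for the difference. So the wheel seems to have held. Rising straight up and looking.

```bash
python3 -m inch '[[0,0,-0.3,0,0,0,-1],[0,0,-0.7,0,0,0,-1],[0,0,-0.8,0,0,0,-1],[0,0,-0.8,0,0,0,-1],[0,0,-0.8,0,0,0,-1],[0,0,-0.8,0,0,0,-1],[0,0,-0.6,0,0,0,-1],[0,0,-0.3,0,0,0,-1]]'; python3 pf.py
python3 - <<'E'
from h import *
shot('wrist','w19'); shot('side','s19');z=load('s19')
cv2.imwrite('pics/s19c.png',cv2.resize(z['im'][180:420,240:480],None,fx=2.4,fy=2.4,interpolation=cv2.INTER_CUBIC))
E
```

```text
clock: 38.95
eef_pos: [0.4775, -0.172, 0.3709]
tool_rot: [0.999, -0.047, 0.002, 0.0]
ft_force: [0.2, 1.0, 0.3]
grip_width: 0.0855
t 38.95 press xy mm [-82.6 -64.4] z 370.9 F press [0.1 1.  0.3] yaw -5.43 tau1 0.0
crank ang/rad -2.156 77.2  about screw deg -142.1 104.7
tangential cw F 0.74 radial out -0.65 wound rad 5.621
```

View pics/w19.png

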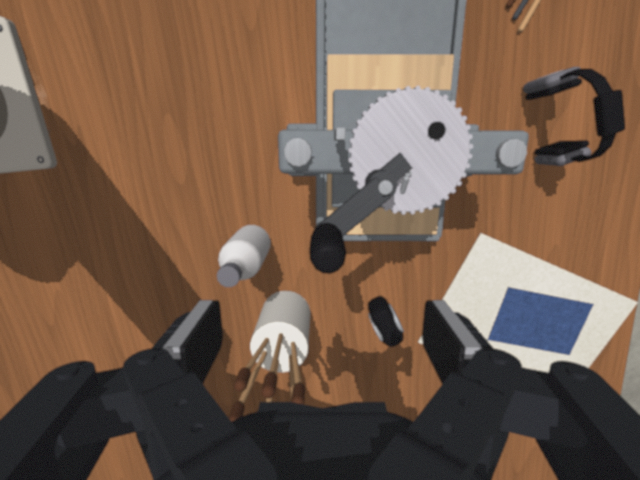

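View pics/s19c.png

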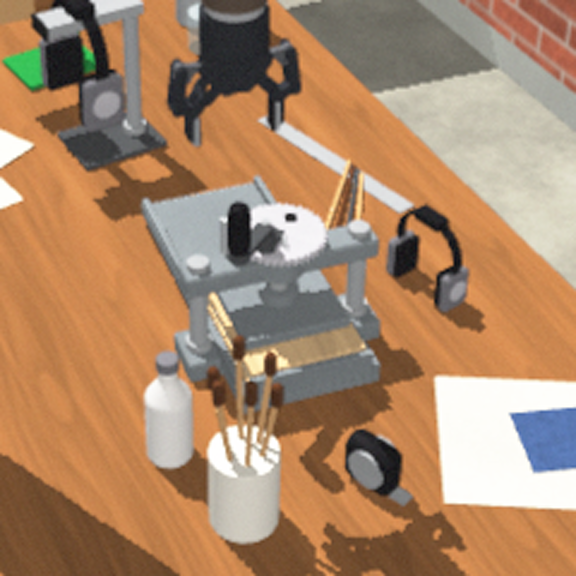

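The crank is out: knob (328,248), pivot (386,188). The pot, glue bottle and tape measure are in place. Now checking the knob's radius and angle.

Run:
```python
from kn import *
loc('w19',305,350,220,275,.282,.30)
loc('w12',300,355,225,300,.295,.312)
z=load('w19');P=cloud(z)
for n,(u0,u1,v0,v1,a,b) in {'wheel':(345,475,85,215,.172,.19),'wheelb':(345,475,85,215,.17,.20),'platen':(333,360,92,130,.05,.12),'pack':(330,455,56,88,.05,.075)}.items():
    Q=P[v0:v1,u0:u1].reshape(-1,3);Q=Q[(Q[:,2]>a)&(Q[:,2]<b)];print(n,len(Q),np.median(Q[:,2]) if len(Q) else '')
z=load('w11');P=cloud(z);Q=P[260:290,280:370].reshape(-1,3);print('platen before',np.median(Q[:,2]))
z=load('w12');P=cloud(z);Q=P[185:300,240:360].reshape(-1,3);Q=Q[(Q[:,2]>.18)&(Q[:,2]<.21)];print('wheel before',np.median(Q[:,2]))
z=load('w12');P=cloud(z);Q=P[170:185,250:360].reshape(-1,3);print('platen before',np.median(Q[:,2]))
```

```text
w19 889 [[-90.0, -79.8, 282.2], [-78.8, -67.7, 288.4], [-67.5, -58.1, 290.4]]
centre [-78.75 -68.95 286.3 ] phi -138.8 r 104.7 wound 5.564
w12 1373 [[12.0, 6.2, 295.3], [23.3, 18.3, 302.4], [34.7, 27.5, 304.3]]
centre [ 23.35  16.85 299.8 ] phi 35.82 r 28.8 wound 2.516
wheel 10589 0.1833693111197701
wheelb 11099 0.1834177714842886
platen 945 0.08119889156779028
pack 3864 0.06530493878817445
platen before nan
wheel before 0.19722068063684975
platen before nan
```

The knob is at radius 104.7 mm, so the crank is fully out. The wheel is at about 5.56 rad, past the contact point, and has come down 13.9 mm. One last overall check before handing in.

Run:
```python
from h import *
from kn import *
shot('side','s20');shot('wrist','w20');z=load('s20')
cv2.imwrite('pics/s20c.png',cv2.resize(z['im'][120:400,220:460],None,fx=2.1,fy=2.1,interpolation=cv2.INTER_CUBIC))
loc('w20',305,350,220,275,.282,.30)
shot('top','t20');z0=load('t7');z=load('t20')
for u,v,n in ((423,303,'glue'),(462,292,'pot'),(460,245,'tape')):
    d=np.abs(z['im'][v-12:v+12,u-12:u+12].astype(int)-z0['im'][v-12:v+12,u-12:u+12]).mean();print(n,'img diff',d.round(1))
```

```text
w20 898 [[-89.8, -79.7, 282.4], [-78.6, -67.8, 288.4], [-67.4, -58.1, 290.6]]
centre [-78.6 -68.9 286.5] phi -138.76 r 104.5 wound 5.563
glue img diff 34.7
pot img diff 56.7
tape img diff 13.9
```

View pics/s20c.png

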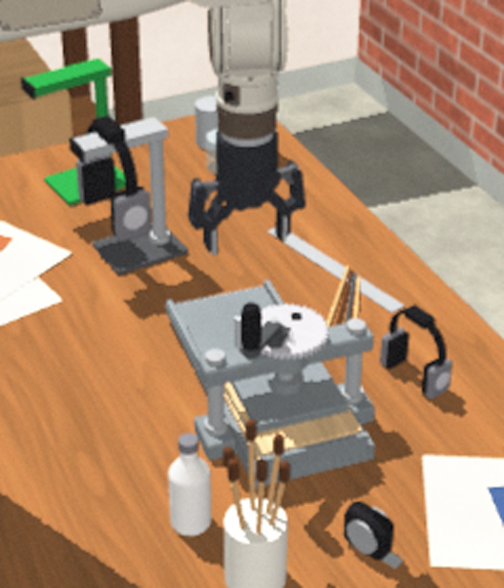

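View pics/t20.png

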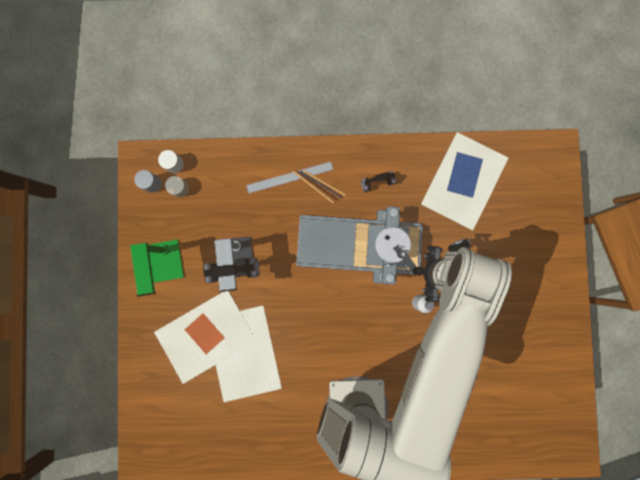

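The headphones hang over the grey bar (231,270), the pack is home, and the knob has not moved between pictures. The robot is clear of everything. The top-view image differences come from the arm and its shadow covering those spots; the side view shows all three bystanders in place.

Run:
```python
from workcell import bot
print(bot.get_obs()['clock'], bot.job_done())
```

```text
the job is handed in; nothing more can be done
39.2 None
```

I handed the job in at 39.2 s of the 72 s allowed; no verdict is reported. The headphones are on the grey stand's bar, and the pack is home against the end stop. The crank is swung out and latched, and the platen is wound down onto the pack.

What the last checks showed:
- **Headphones:** they hang with the pad on the bar and a cup either side. I left the green stand and the smaller pair alone.
- **Pack:** the push stalled at about 13 N. The end face measured 110 mm from the screw, which is exactly home.
- **Catch:** the first small test turn was inconclusive because of play. On the next one, and all the way round, the wheel turned with the crank. At the end the knob was 104.7 mm from the screw axis, so the crank was still fully out.
- **Nip:** the force at the knob reached 9.8 N, then 14.4 N on the last step, which is over the 8 to 10 N you gave.
- **After release:** the arm's position read 5.68 rad at the peak, but the knob settled at about 5.56 rad, just past the contact point. I put most of that down to the fingers flexing. The wheel may also have sprung back slightly, and I did not re-grip to measure the nip that was left. The knob did not move between later pictures.
- **Brush pot, glue bottle and tape measure:** they look undisturbed in the side and wrist pictures. The top-view comparison of them disagreed, because the arm and its shadow covered those spots.

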